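# Stack the toiletry tins from the sloping stand

### The job

Clear the sloping stand on the washbasin counter: stack its two tins flat and square on the grey tin of the riser, long sides in line and edges flush (either end forward), first the blue one and then the coral one on top. The riser's height is set differently each time, so feel for the top: set each tin down gently, lid up, without dropping it or pressing hard, and let go; leave the lotion bottle, jar and tumbler alone.

Things in the scene. Friction and masses are not known exactly. Their poses are not given: they have to be found in the camera images.
- stand: Fixed stand, 260 mm wide (y): a pale wooden board, 146 mm long, on dark steel feet, rising at 35 degrees from its front (-x, towards the robot at yaw 0) to its back (+x), with a 14 mm high lip along its lower edge. Origin: on the counter under its middle; the board's surface passes 55 mm above it. z is up. Two tins lie on it side by side, in either order, about 126 mm between centres.
- riser: Fixed riser of adjustable height: dark steel foot 140 by 80 mm (x by y) and a telescopic head that carries a closed grey tin with a white lid rim, 120 (x) by 60 (y) by 33 mm high, centred and square with the foot. The grey tin's flat top stands 70 to 120 mm above the counter, set differently each time and not measured. Origin: on the counter under its middle; z is up.
- grey_tin (a joint): How far the grey tin is pushed down on the riser's springs, in m: 0 unloaded, about 1 mm per 5 N of load, stop at 12 mm. It says nothing of the riser's height.
- blue_tin: A closed blue tin, 120 (x) by 60 (y) by 48 mm high (z), white lid rim, blank label on top, small brass clasp at its -x end; 0.2 to 0.45 kg. Origin: centre of its underside; z points out of its lid. It starts lying on the stand's slope, underside on the board, its -x end down at the lip, so its z axis leans 35 degrees from vertical.
- coral_tin: A closed coral-red tin, 120 (x) by 60 (y) by 40 mm high (z), white lid rim, blank label on top, small brass clasp at its -x end; 0.2 to 0.4 kg. Origin: centre of its underside; z points out of its lid. It starts lying on the stand's slope, underside on the board, its -x end down at the lip, so its z axis leans 35 degrees from vertical.
- lotion: A green lotion bottle standing on the counter, 60 mm across, 160 mm high; a bystander. Origin: centre of its underside.
- jar: A low amber jar standing on the counter, 60 mm across, 50 mm high; a bystander. Origin: centre of its underside.
- tumbler: A blue tumbler standing on the counter, 72 mm across, 90 mm high; a bystander. Origin: centre of its underside.

How it is judged:
By the outcome, as a careful person would: the job done as asked, in the order asked, and still so for the second after the job is handed in, with the robot touching nothing.
It also fails if it takes over 64 s, if anything falls off the work surface, if the arm or the gripper's body presses on something with over 40 N, if the wrist force passes 120 N, or if a joint passes its speed limit or range.

### The arm

A 6-joint arm with a two-finger parallel gripper is mounted at the origin on the work surface. World frame = base frame: x ahead of the robot, y to its left, z up, the work surface at z = 0. Lengths are in mm, angles in degrees, forces in N, time in s.
With the tool pointing down it reaches from about 250 to 775 mm from the base axis. Payload 4 kg.
Tool frame: the origin (TCP) lies midway between the tips of the shut fingers; the grasp point (between the pads) lies 19 mm behind it (robot.hold_point_z is the distance from the TCP to the grasp point, in mm); z points along the fingers, y is the line along which they close (so a half turn about z gives the same grasp; the last joint's range is limited). The gripper opens to 85 mm and grips with 20 to 120 N. Pads are 22 mm wide; open, the fingers measure 114 mm over their backs; the gripper's body (76 mm by 85 mm) begins 54 mm behind the grasp point. The pads swing forward as they close: fully open they stand 13 mm farther back than shut.
Start: joints at [-73.516, 4.996, 78.535, -0, 96.463, -5.907], TCP at [209.51, -508.553, 205.441] pointing down, gripper open.
Joint ranges: [-177.83, 177.83], [-43.37, 116.18], [15.69, 146.23], [-61.86, 241.86], [9.47, 152.12], [-147.06, 147.06]. Speed limits (degrees/s): [159.86, 159.86, 180, 180, 180, 180].

### API

Orientations are given as a 3x3 rotation matrix whose columns are the frame's x, y, z axes.
In Python, from rig import robot gives the robot as it stands. The module is installed in compiled form; this text tells all that it offers.
- The arm moves only by the tool send_rows, never from a script. Its argument "deltas" is a list of rows, each an object of numbers: "grip": the closure, from -1 (fully open) to 1 (shut); "tx", "ty", "tz": the shift along the tool's x, y, z in m; "spin": the turn about the tool's z in degrees. A call has 1 to 10 rows; each row is the pose to reach, as a shift and turn from the pose commanded when the call began, along the tool's axes at that moment; what a row does not reach only later rows make up. A row lasts 1/10 s, in which the tool goes at most 50 mm and 8.59 degrees, less where a joint would pass 70% of its speed; a pose out of reach is approached as far as the arm can. A call with a gripper value outside its range is refused whole. The fingers move at their own pace and stop on an object; "squeeze" is the grip in N (left out, the last holds). Time passes only in rows, so rows that repeat a pose let the fingers close. It gives the time, the measured TCP pose, the force, the opening and the grip force at its end, in the units of the state.
- robot.read_state(): the state, without advancing time (a new reading comes with each control period).
- robot.capture(name): name is "scene" or "side" or "wrist"; returns the picture (420x560x3 uint8, red, green, blue); there is no depth.
- robot.camera_info(name): a dict with "fovy" (degrees; the focal length in pixels is half the picture's height over the tangent of half this angle, whatever the lens; pixels are square), "cx", "cy" (the principal point, pixels), "origin" and "orientation" of the camera in the world. Camera axes: x right, y down, z forward; pixel columns grow to the right and rows downward; lengths in mm; the calibration is good to about 2 mm. A picture is of the moment at which its call begins: read the wrist's pose just before it. camera_info takes no time and is no camera call; for the wrist camera it gives the pose at the moment of the call.
- robot.finish_job(): hands the job in; it is judged then, once.
Trained networks look in the newest picture that a camera, given by its name, has taken for a name from the list of things; names that differ only in an ending like _2 or _b are one class to them, and where a whole thing is asked for, a point or a joint stands for the part that bears it (a point fixed in the world has none). Each returns a list of dicts, best first, with "confidence" (0 to 1); they miss things now and then, are a little off and sometimes report something else, mostly with a low value. They report only what shows in the picture. A call takes as long as a camera call.
- robot.cut_out(label, camera): "mask" (420x560 bool, what is visible of it) and "bbox" ([left, top, width, height] in pixels, round what is visible of it).
The state is a dict: "time": time; "q": joint angles; "dq": joint speeds; "joint_torque": joint torques, N m; "position": TCP position; "orientation": TCP orientation; "contact_force": force on the tool from outside, world axes, zero at the start; "wrist_torque": the same for the moment, N m; "width": finger opening in mm; "finger_force": force on a finger pad.
Only numpy, scipy, OpenCV 4.12 (cv2) and the standard library are available. Lean on these libraries where they do the work, as an engineer would, in place of code of your own. Each camera call takes 0.05 s, during which the arm holds its last target. There are 200 camera calls.

## Working session

There is one attempt and no reset: what is moved stays moved. The work goes in short steps, Python scripts to look and compute and a tool call to move; the robot and the scene stay as the last step left them, time stands still between calls to the robot, and variables do not carry over. Pictures are saved under pics/ and viewed, at most 10 in all, crops included, and the job is handed in when it is done.

Besides the shell and the picture viewer there is one more tool, called in YAML: its name, and indented under it one key for each argument. send_rows: Moves the arm, as the interface text tells. Its arguments: {"type":"object","properties":{"deltas":{"type":"array"},"squeeze":{"type":"number"}},"required":["deltas"]}

```bash
mkdir -p pics; python3 - <<'E'
from rig import robot
import cv2,numpy as np
s=robot.read_state();print(s)
ims=[]
for n in("scene","side","wrist"):
    im=robot.capture(n);ci=robot.camera_info(n);print(n,ci)
    ims.append(im)
    for l in("blue_tin","coral_tin","grey_tin","stand","riser"):
        r=robot.cut_out(l,n)
        print(l,[(round(d['confidence'],2),d['bbox']) for d in r[:2]])
        if r: np.save(f"pics/{n}_{l}.npy",r[0]['mask'])
    cv2.imwrite(f"pics/{n}0.png",im[:,:,::-1])
E
```

```text
{'time': 0.0, 'q': array([-7.35164103e+01,  5.04126879e+00,  7.86256075e+01,  1.57886781e-03,
        9.64623811e+01, -5.90716640e+00]), 'dq': array([ 0.08029509,  0.00679686, -0.0784644 , -0.02501956, -0.05990761,
       -0.0859667 ]), 'joint_torque': array([ 3.10690166e-04, -3.51869738e+01, -3.13268995e+01,  9.25019634e-06,
        1.08751797e-02, -1.32370437e-05]), 'position': array([ 209.35352898, -507.99799707,  204.21094394]), 'orientation': array([[ 9.24606412e-01,  3.80923360e-01, -6.13853291e-04],
       [ 3.80923766e-01, -9.24603900e-01,  2.17101698e-03],
       [ 2.59419934e-04, -2.24116753e-03, -9.99997455e-01]]), 'contact_force': array([-0.70046905,  0.05245721,  0.64000316]), 'wrist_torque': array([-0.0488541 ,  0.01116092,  0.03468512]), 'finger_force': 0.0, 'width': 85.43462417371973}
scene {'fovy': 44.64711814651929, 'cx': 279.6073576792686, 'cy': 215.05871921514833, 'origin': array([1266.58601182, -179.3884221 ,  797.5204716 ]), 'orientation': array([[ 0.22415148,  0.710131  , -0.66743544],
       [ 0.97453317, -0.1588184 ,  0.15830923],
       [ 0.00641926, -0.6859
[... 488 characters left out ...]
972],
       [-0.60842357, -0.58280772,  0.53866123],
       [ 0.0200973 , -0.68984319, -0.72367982]])}
blue_tin []
coral_tin []
grey_tin []
stand [(0.66, [330.3, 161.7, 34.9, 73.7]), (0.64, [216.6, 233.1, 177.6, 179.0])]
riser [(0.97, [142.7, 145.6, 70.1, 65.0]), (0.5, [329.5, 162.2, 35.3, 70.3])]
wrist {'fovy': 70.76599038455569, 'cx': 278.5332488856431, 'cy': 207.57946349949256, 'origin': array([ 274.23354011, -481.2471456 ,  373.37028609]), 'orientation': array([[ 3.81180176e-01, -8.88672155e-01, -2.54879334e-01],
       [-9.24500529e-01, -3.66208554e-01, -1.05783112e-01],
       [ 6.67514156e-04,  2.75958504e-01, -9.61169318e-01]])}
blue_tin []
coral_tin []
grey_tin []
stand []
riser []
```

```bash
python3 - <<'E'
import cv2,numpy as np
a=cv2.imread("pics/scene0.png")[110:300,90:450]
cv2.imwrite("pics/scene0c.png",cv2.resize(a,None,fx=2.2,fy=2.2,interpolation=cv2.INTER_CUBIC))
E
```

```text
(no output)
```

View pics/side0.png

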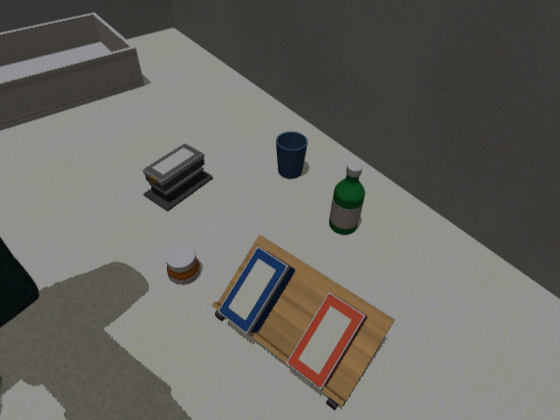

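View pics/scene0c.png

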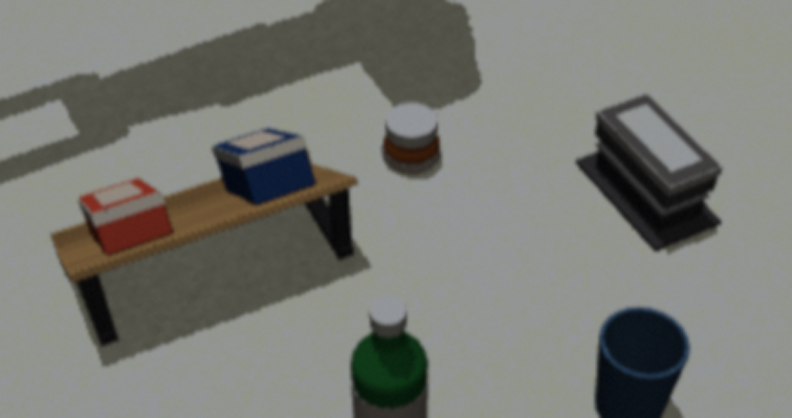

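The side view shows the blue tin at about (255,290) and the coral tin at about (327,340), both on the board. The riser is at (175,175), the jar at (183,265), the lotion at (347,200) and the tumbler at (291,155). Next I'll fit box models to colour masks in both views.

```bash
cat > h.py <<'E'
import cv2,numpy as np
from scipy.optimize import minimize
def proj(P,ci):
    f=210/np.tan(np.radians(ci['fovy']/2))
    c=(np.asarray(P)-ci['origin'])@ci['orientation']
    return np.c_[f*c[:,0]/c[:,2]+ci['cx'],f*c[:,1]/c[:,2]+ci['cy']]
def ray(u,v,ci,z):
    f=210/np.tan(np.radians(ci['fovy']/2))
    d=ci['orientation']@np.array([(u-ci['cx'])/f,(v-ci['cy'])/f,1]);o=ci['origin']
    return o+d*(z-o[2])/d[2]
def Rz(y): 
    c,s=np.cos(np.radians(y)),np.sin(np.radians(y));return np.array([[c,-s,0],[s,c,0],[0,0,1]])
def Rtin(yaw,tilt=35):   # -x end down
    t=np.radians(tilt);return Rz(yaw)@np.array([[np.cos(t),0,-np.sin(t)],[0,1,0],[np.sin(t),0,np.cos(t)]])
def box(p,R,h,z0=0,L=120,W=60):
    return np.array(p)+np.array([[a*L/2,b*W/2,c] for a in(-1,1) for b in(-1,1) for c in(z0,h)])@R.T
def hullmask(P,ci,S=4):
    m=np.zeros((420*S,560*S),np.uint8)
    q=cv2.convexHull(((proj(P,ci)+.5)*S).astype(np.int32));cv2.fillConvexPoly(m,q,1)
    return cv2.resize(m.astype(np.float32),(560,420),interpolation=cv2.INTER_AREA)
def fit(views,h,p0,tilt,z0=0,fixed=None,steps=(15,15,10,12)):
    """views [(mask,ci)], p=[x,y,z,yaw]"""
    def cost(p):
        q=p if fixed is None else fixed(p)
        B=box(q[:3],Rtin(q[3],tilt),h,z0);e=0
        for m,ci in views:
            a=hullmask(B,ci);e+=1-np.minimum(a,m).sum()/np.maximum(a,m).sum()
        return e/len(views)
    p0=np.array(p0,float);n=len(p0)
    S=np.vstack([p0]+[p0+np.eye(n)[i]*steps[i] for i in range(n)])
    r=minimize(cost,p0,method='Nelder-Mead',options=dict(initial_simplex=S,xatol=.1,fatol=1e-4,maxiter=400))
    return r.x,r.fun
def hull(m):
    n,l,s,_=cv2.connectedComponentsWithStats(m.astype(np.uint8))
    k=1+s[1:,4].argmax();pts=np.argwhere(l==k)[:,::-1].astype(np.int32)
    o=np.zeros(m.shape,np.uint8);cv2.fillConvexPoly(o,cv2.convexHull(pts),1);return o.astype(np.float32)
E
python3 - <<'E'
from rig import robot
from h import *
cs,cd=robot.camera_info('scene'),robot.camera_info('side')
im=cv2.cvtColor(cv2.imread('pics/side0.png'),cv2.COLOR_BGR2HSV)
H,S,V=cv2.split(im);roi=np.zeros(H.shape,bool);roi[235:400,205:400]=1
mb=hull(roi&(H>100)&(H<130)&(S>120)&(V>50));mc=hull(roi&((H<7)|(H>173))&(S>130)&(V>110))
print(mb.sum(),mc.sum())
for n,m,h in(('blue_tin',mb,48),('coral_tin',mc,40)):
    k=np.argwhere(m>0).mean(0)[::-1];c=ray(*k,cd,90);print(n,k,c)
    ms=hull(np.load(f'pics/scene_{n}.npy'))
    best=min((fit([(m,cd),(ms,cs)],h,[c[0],c[1],55,y],35) for y in(-30,0,30)),key=lambda r:r[1]);print(best)
mr=hull(np.load('pics/scene_grey_tin.npy'));k=np.argwhere(mr>0).mean(0)[::-1];c=ray(*k,cs,80);print('grey',c)
print(ray(175,175,cd,80))
for y in(-30,0,30,60):print(fit([(mr,cs)],0,[c[0],c[1],90,y],0,z0=-33))
E
```

```text
2606.0 3398.0
blue_tin [252.08058327 288.91980046] [ 478.94365463 -145.72726462   90.        ]
(array([ 501.08010391, -142.27303868,   54.53351726,   13.44370502]), np.float64(0.1635652482509613))
coral_tin [324.98911124 339.68599176] [ 513.00360915 -278.07471039   90.        ]
(array([ 534.05199262, -271.00605992,   54.58983468,   15.16025251]), np.float64(0.09269142150878906))
grey [557.22232244 219.67336695  80.        ]
[515.05551208 181.35815141  80.        ]
(array([520.70096373, 237.98512444,  62.22169157,  14.43568968]), np.float64(0.0329359769821167))
(array([517.29729391, 239.69251963,  59.03568657,  15.9430906 ]), np.float64(0.032736897468566895))
(array([547.22829762, 220.87922674,  91.04807445,  14.18353133]), np.float64(0.08487457036972046))
(array([518.31084913, 239.15049948,  59.77427156,  15.74024195]), np.float64(0.032749831676483154))
```

send_rows:
  deltas:
    - {"tz":-0.05,"grip":-1}
    - {"tx":0.326,"ty":-0.188,"tz":-0.1,"spin":8}
    - {"tx":0.326,"ty":-0.188,"tz":-0.1,"spin":8}
    - {"tx":0.326,"ty":-0.188,"tz":-0.1,"spin":8}
    - {"tx":0.326,"ty":-0.188,"tz":-0.1,"spin":8}
    - {"tx":0.326,"ty":-0.188,"tz":-0.1,"spin":8}
    - {"tx":0.326,"ty":-0.188,"tz":-0.1,"spin":8}
    - {"tx":0.326,"ty":-0.188,"tz":-0.1,"spin":8}
    - {"tx":0.326,"ty":-0.188,"tz":-0.1,"spin":8}
    - {"tx":0.326,"ty":-0.188,"tz":-0.1,"spin":8}

```text
validation failed for argument at $.de...
```

```bash
python3 - <<'E'
from rig import robot
from h import *
import pickle
s=robot.read_state();print(s['position'],s['orientation'],s['contact_force'])
ci=robot.camera_info('wrist');im=robot.capture('wrist');cv2.imwrite('pics/w1.png',im[:,:,::-1]);pickle.dump(ci,open('pics/w1.pkl','wb'))
for l in("blue_tin","coral_tin","grey_tin","stand","riser"):
    r=robot.cut_out(l,'wrist');print(l,[(round(d['confidence'],2),d['bbox']) for d in r[:2]])
    if r: np.save(f"pics/w1_{l}.npy",r[0]['mask'])
E
```

```text
[ 209.50117197 -508.57093142  205.47051281] [[ 9.24614902e-01  3.80903244e-01  3.88654184e-05]
 [ 3.80903246e-01 -9.24614890e-01 -1.49098783e-04]
 [-2.08566655e-05  1.52662920e-04 -9.99999988e-01]] [-0.01947788  0.77711306  0.99869002]
blue_tin []
coral_tin []
grey_tin []
stand []
riser []
```

View pics/w1.png

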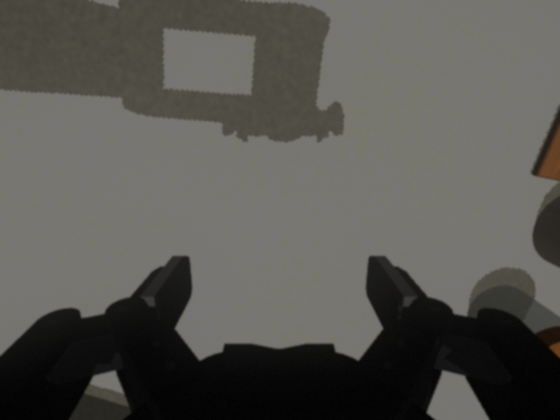

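The wrist picture shows bare counter, with the fingers at the bottom. The move was refused, so I'll send complete rows.

send_rows:
  deltas:
    - {"grip":-1,"tx":0.0,"ty":0.0,"tz":-0.05,"spin":0}
    - {"grip":-1,"tx":0.326,"ty":-0.188,"tz":-0.1,"spin":8}
    - {"grip":-1,"tx":0.326,"ty":-0.188,"tz":-0.1,"spin":8}
    - {"grip":-1,"tx":0.326,"ty":-0.188,"tz":-0.1,"spin":8}
    - {"grip":-1,"tx":0.326,"ty":-0.188,"tz":-0.1,"spin":8}
    - {"grip":-1,"tx":0.326,"ty":-0.188,"tz":-0.1,"spin":8}
    - {"grip":-1,"tx":0.326,"ty":-0.188,"tz":-0.1,"spin":8}
    - {"grip":-1,"tx":0.326,"ty":-0.188,"tz":-0.1,"spin":8}
    - {"grip":-1,"tx":0.326,"ty":-0.188,"tz":-0.1,"spin":8}
    - {"grip":-1,"tx":0.326,"ty":-0.188,"tz":-0.1,"spin":8}
  squeeze: 40

```text
time: 2.2
position: [441.3, -207.6, 306.3]
orientation: [[0.967, 0.255, 0.002], [0.255, -0.967, 0.0], [0.002, 0.0, -1.0]]
contact_force: [0.4, -0.5, 0.2]
width: 85.5
finger_force: 0.0
```

```bash
cat > look.py <<'E'
from rig import robot
from h import *
import pickle,sys
def look(name,labels,cam='wrist'):
    s=robot.read_state();ci=robot.camera_info(cam);im=robot.capture(cam)
    cv2.imwrite(f'pics/{name}.png',im[:,:,::-1]);pickle.dump(ci,open(f'pics/{name}.pkl','wb'));M={}
    for l in labels:
        r=robot.cut_out(l,cam);print(l,[(round(d['confidence'],2),d['bbox']) for d in r[:2]])
        if r: M[l]=r[0]['mask'];np.save(f"pics/{name}_{l}.npy",M[l])
    return s,ci,im,M
E
python3 - <<'E'
from look import *
s,ci,im,M=look('w2',["blue_tin","coral_tin"])
cs=robot.camera_info('scene')
for l,h,p in(('blue_tin',48,[501,-142,55,14]),('coral_tin',40,[534,-271,55,14])):
    if l in M:
        ms=hull(np.load(f'pics/scene_{l}.npy'))
        print(l,fit([(hull(M[l]),ci)],h,p,35),fit([(hull(M[l]),ci),(ms,cs)],h,p,35))
E
```

```text
blue_tin [(0.74, [206.9, 73.6, 60.2, 98.5])]
coral_tin [(0.62, [317.9, 75.3, 66.1, 96.9])]
blue_tin (array([ 502.81208993, -140.28926696,   54.2759677 ,   14.15924418]), np.float64(0.02556389570236206)) (array([ 502.40643624, -141.04408049,   56.01002724,   13.62168466]), np.float64(0.04247191548347473))
coral_tin (array([ 534.17229668, -270.75199197,   55.39683545,   14.17614166]), np.float64(0.02675694227218628)) (array([ 534.23073512, -271.18801034,   54.92860526,   14.6325275 ]), np.float64(0.037457436323165894))
```

View pics/w2.png

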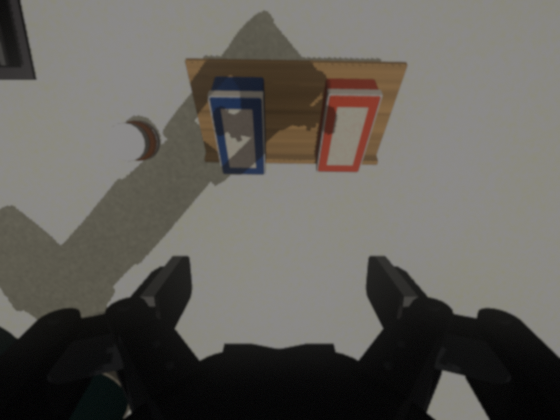

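```bash
cat > go.py <<'E'
from rig import robot
import numpy as np,sys
x,y,z,yaw=map(float,sys.argv[1:5])
s=robot.read_state();R=s['orientation'];p=s['position']
cy=np.degrees(np.arctan2(R[1,0],R[0,0]));d=R.T@(np.array([x,y,z])-p)
print('t',round(s['time'],2),'pos',p.round(1),'yaw',cy.round(2),'tool delta mm',d.round(1),'spin',round(cy-yaw,1),'F',s['contact_force'].round(1),'w',round(s['width'],1),s['finger_force'])
E
python3 go.py 492.3 -143.1 65.2 14.2
```

```text
t 2.35 pos [ 439.  -210.9  305.2] yaw 14.38 tool delta mm [ 68.6 -52.5 240. ] spin 0.2 F [-0.3  0.3  0.1] w 85.7 0.0
```

Go above, then straight down, close, and check.

send_rows:
  deltas:
    - {"grip":-1,"tx":0.0686,"ty":-0.0525,"tz":0.0,"spin":0}
    - {"grip":-1,"tx":0.0686,"ty":-0.0525,"tz":0.03,"spin":0}
    - {"grip":-1,"tx":0.0686,"ty":-0.0525,"tz":0.07,"spin":0}
    - {"grip":-1,"tx":0.0686,"ty":-0.0525,"tz":0.11,"spin":0}
    - {"grip":-1,"tx":0.0686,"ty":-0.0525,"tz":0.14,"spin":0}
    - {"grip":-1,"tx":0.0686,"ty":-0.0525,"tz":0.17,"spin":0}
    - {"grip":-1,"tx":0.0686,"ty":-0.0525,"tz":0.2,"spin":0}
    - {"grip":-1,"tx":0.0686,"ty":-0.0525,"tz":0.22,"spin":0}
    - {"grip":-1,"tx":0.0686,"ty":-0.0525,"tz":0.24,"spin":0}
    - {"grip":-1,"tx":0.0686,"ty":-0.0525,"tz":0.24,"spin":0}

```text
time: 3.35
position: [489.4, -143.1, 61.7]
orientation: [[0.969, 0.246, -0.007], [0.246, -0.969, 0.003], [-0.007, -0.004, -1.0]]
contact_force: [0.0, 0.3, -0.5]
width: 85.2
finger_force: 0.0
```

send_rows:
  deltas:
    - {"grip":1,"tx":0,"ty":0,"tz":0,"spin":0}
    - {"grip":1,"tx":0,"ty":0,"tz":0,"spin":0}
    - {"grip":1,"tx":0,"ty":0,"tz":0,"spin":0}
    - {"grip":1,"tx":0,"ty":0,"tz":0,"spin":0}
    - {"grip":1,"tx":0,"ty":0,"tz":0,"spin":0}
    - {"grip":1,"tx":0,"ty":0,"tz":0,"spin":0}
  squeeze: 40

```text
time: 3.95
position: [493.6, -143.6, 67.4]
orientation: [[0.969, 0.248, 0.003], [0.248, -0.969, -0.002], [0.002, 0.003, -1.0]]
contact_force: [-2.3, -3.1, 6.0]
width: 59.0
finger_force: 45.2
```

send_rows:
  deltas:
    - {"grip":1,"tx":0,"ty":0,"tz":-0.005,"spin":0}
    - {"grip":1,"tx":0,"ty":0,"tz":-0.02,"spin":0}
    - {"grip":1,"tx":0,"ty":0,"tz":-0.05,"spin":0}
    - {"grip":1,"tx":0,"ty":0,"tz":-0.09,"spin":0}
    - {"grip":1,"tx":0,"ty":0,"tz":-0.13,"spin":0}
    - {"grip":1,"tx":0,"ty":0,"tz":-0.16,"spin":0}
    - {"grip":1,"tx":0,"ty":0,"tz":-0.18,"spin":0}
    - {"grip":1,"tx":0,"ty":0,"tz":-0.18,"spin":0}

```text
time: 4.75
position: [494.1, -142.9, 248.6]
orientation: [[0.968, 0.249, 0.006], [0.249, -0.969, -0.002], [0.005, 0.004, -1.0]]
contact_force: [1.1, -0.3, -2.8]
width: 58.9
finger_force: 44.3
```

```bash
python3 - <<'E'
from rig import robot
from h import *
cs,cd=robot.camera_info('scene'),robot.camera_info('side')
mg=hull(np.load('pics/scene_grey_tin.npy'));mr=hull(np.load('pics/side_riser.npy'))
# riser: foot 140x80 thin + tin box
def cost(p):
    R=Rz(p[3]);T=box([p[0],p[1],p[2]],R,0,-33);F=box([p[0],p[1],0],R,8,0,140,80);e=0
    for m,P,ci in((mg,[T],cs),(mr,[T,F],cd)):
        a=np.max([hullmask(q,ci) for q in P],0)
        if len(P)>1: a=hullmask(np.vstack(P),ci)
        e+=1-np.minimum(a,m).sum()/np.maximum(a,m).sum()
    return e
for y in(-25,15,60,100):
    p0=np.array([530,210,90,y.__float__()])
    S=np.vstack([p0]+[p0+np.eye(4)[i]*[15,15,12,15][i] for i in range(4)])
    r=minimize(cost,p0,method='Nelder-Mead',options=dict(initial_simplex=S,maxiter=400));print(r.x,r.fun)
E
python3 go.py 400 130 240 14.2
```

```text
[534.81950318 230.33933379  76.59856484  14.01470791] 0.0918993353843689
[535.41716251 229.9347513   76.46039626  14.78964401] 0.0905686616897583
[535.49661205 229.93895005  76.60646613  14.22471318] 0.08920973539352417
[534.33643134 230.17574274  75.52476211 195.02383381] 0.09286963939666748
t 4.75 pos [ 494.1 -142.9  248.6] yaw 14.42 tool delta mm [ -23.3 -287.7    7.5] spin 0.2 F [ 1.1 -0.3 -2.8] w 58.9 44.264976382255554
```

send_rows:
  deltas:
    - {"grip":1,"tx":-0.005,"ty":-0.03,"tz":0,"spin":0}
    - {"grip":1,"tx":-0.01,"ty":-0.075,"tz":0,"spin":0}
    - {"grip":1,"tx":-0.014,"ty":-0.12,"tz":0,"spin":0}
    - {"grip":1,"tx":-0.014,"ty":-0.165,"tz":0,"spin":0}
    - {"grip":1,"tx":-0.014,"ty":-0.21,"tz":0,"spin":0}
    - {"grip":1,"tx":-0.014,"ty":-0.25,"tz":0,"spin":0}
    - {"grip":1,"tx":-0.014,"ty":-0.285,"tz":0,"spin":0}
    - {"grip":1,"tx":-0.014,"ty":-0.31,"tz":0,"spin":0}
    - {"grip":1,"tx":-0.014,"ty":-0.322,"tz":0,"spin":0}
    - {"grip":1,"tx":-0.014,"ty":-0.322,"tz":0,"spin":0}

```text
time: 5.75
position: [398.1, 166.6, 243.6]
orientation: [[0.968, 0.251, -0.003], [0.251, -0.968, -0.001], [-0.003, 0.0, -1.0]]
contact_force: [0.1, -0.8, -2.4]
width: 58.9
finger_force: 44.5
```

```bash
python3 - <<'E'
from look import *
s,ci,im,M=look('w3',["grey_tin","riser","blue_tin"])
cs=robot.camera_info('scene')
mg=hull(np.load('pics/scene_grey_tin.npy'))
if 'grey_tin' in M:
    m=hull(M['grey_tin'])
    print(fit([(m,ci)],0,[535,230,76,14],0,z0=-33),fit([(m,ci),(mg,cs)],0,[535,230,76,14],0,z0=-33))
E
python3 go.py 400 165 248 14.2
```

```text
grey_tin [(0.55, [218.7, 1.5, 65.3, 107.1])]
riser [(0.68, [219.5, 0.0, 68.3, 114.9])]
blue_tin [(0.92, [202.2, 147.9, 158.0, 177.6])]
(array([534.5976546 , 229.6791546 ,  85.11935144,  14.49530438]), np.float64(0.01245790719985962)) (array([534.73858391, 230.33294316,  75.80771177,  13.83122931]), np.float64(0.04076021909713745))
t 5.95 pos [399.4 164.7 244.9] yaw 14.29 tool delta mm [ 0.7 -0.2 -3.1] spin 0.1 F [ 0.2  0.3 -2. ] w 58.7 44.48603689670563
```

View pics/w3.png

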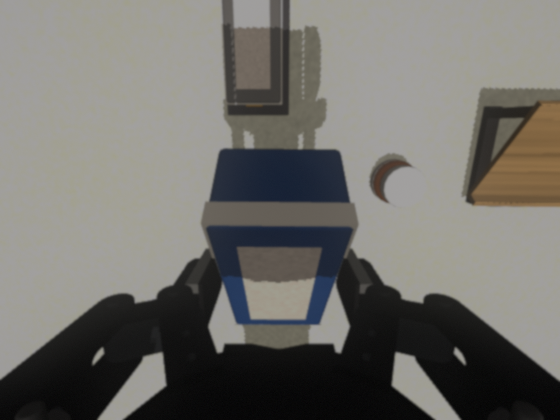

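The grey tin's near end is at about (255,105). The held blue tin is still tilted and level side to side. Next I approach over the riser.

send_rows:
  deltas:
    - {"grip":1,"tx":0.03,"ty":-0.007,"tz":0.0,"spin":0}
    - {"grip":1,"tx":0.065,"ty":-0.015,"tz":0.015,"spin":0}
    - {"grip":1,"tx":0.1,"ty":-0.022,"tz":0.035,"spin":0}
    - {"grip":1,"tx":0.125,"ty":-0.028,"tz":0.055,"spin":0}
    - {"grip":1,"tx":0.134,"ty":-0.0295,"tz":0.075,"spin":0}
    - {"grip":1,"tx":0.134,"ty":-0.0295,"tz":0.09,"spin":0}
    - {"grip":1,"tx":0.134,"ty":-0.0295,"tz":0.1,"spin":0}
    - {"grip":1,"tx":0.134,"ty":-0.0295,"tz":0.1,"spin":0}
    - {"grip":1,"tx":0.134,"ty":-0.0295,"tz":0.1,"spin":0}

```text
time: 6.85
position: [521.6, 227.3, 146.4]
orientation: [[0.969, 0.248, 0.001], [0.248, -0.969, 0.0], [0.001, 0.0, -1.0]]
contact_force: [-0.4, 0.8, -3.0]
width: 58.8
finger_force: 44.5
```

```bash
python3 go.py 521.6 226.7 145 14.2; python3 - <<'E'
from look import *
a=robot.capture('side')
cv2.imwrite('pics/s4.png',cv2.resize(a[60:230,60:320,::-1],None,fx=3,fy=3,interpolation=cv2.INTER_CUBIC))
E
```

```text
t 6.85 pos [521.6 227.3 146.4] yaw 14.36 tool delta mm [-0.1  0.6  1.4] spin 0.2 F [-0.4  0.8 -3. ] w 58.8 44.493353962898254
```

View pics/s4.png

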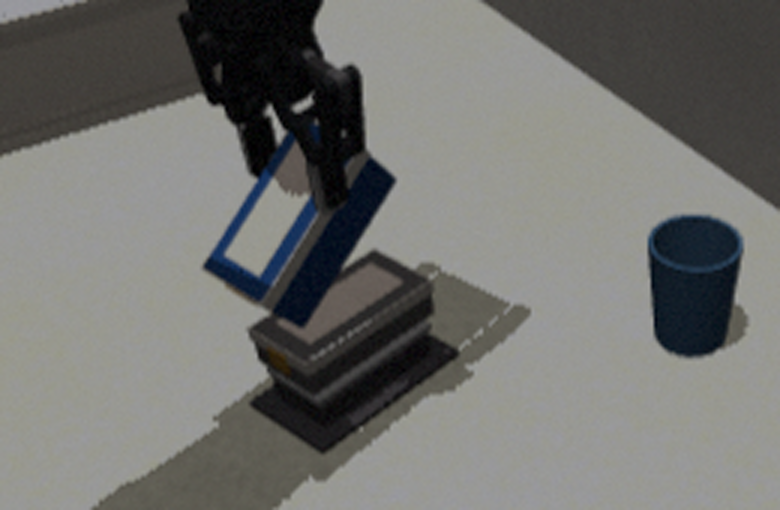

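The blue tin's low edge hangs just above the near end of the grey tin, with the tumbler well clear on the right. I'll lower gently until it touches.

send_rows:
  deltas:
    - {"grip":1,"tx":0,"ty":0,"tz":0.002,"spin":0}
    - {"grip":1,"tx":0,"ty":0,"tz":0.004,"spin":0}
    - {"grip":1,"tx":0,"ty":0,"tz":0.006,"spin":0}
    - {"grip":1,"tx":0,"ty":0,"tz":0.008,"spin":0}
    - {"grip":1,"tx":0,"ty":0,"tz":0.01,"spin":0}
    - {"grip":1,"tx":0,"ty":0,"tz":0.01,"spin":0}
  squeeze: 25

```text
time: 7.5
position: [521.3, 227.6, 134.8]
orientation: [[0.969, 0.249, -0.001], [0.249, -0.969, -0.0], [-0.001, 0.0, -1.0]]
contact_force: [-0.3, -0.1, -3.2]
width: 58.8
finger_force: 44.5
```

send_rows:
  deltas:
    - {"grip":1,"tx":0,"ty":0,"tz":0.002,"spin":0}
    - {"grip":1,"tx":0,"ty":0,"tz":0.004,"spin":0}
    - {"grip":1,"tx":0,"ty":0,"tz":0.004,"spin":0}

```text
time: 7.8
position: [521.3, 227.6, 130.9]
orientation: [[0.969, 0.249, -0.001], [0.249, -0.969, -0.0], [-0.001, 0.0, -1.0]]
contact_force: [-0.7, -0.2, -3.5]
width: 58.4
finger_force: 44.5
```

send_rows:
  deltas:
    - {"grip":1,"tx":0,"ty":0,"tz":0.002,"spin":0}
    - {"grip":1,"tx":0,"ty":0,"tz":0.004,"spin":0}
    - {"grip":1,"tx":0,"ty":0,"tz":0.004,"spin":0}

```text
time: 8.1
position: [521.3, 227.5, 126.9]
orientation: [[0.969, 0.249, -0.001], [0.249, -0.969, -0.0], [-0.001, 0.0, -1.0]]
contact_force: [0.1, 1.1, -2.3]
width: 58.6
finger_force: 44.5
```

send_rows:
  deltas:
    - {"grip":1,"tx":0,"ty":0,"tz":0.002,"spin":0}
    - {"grip":1,"tx":0,"ty":0,"tz":0.004,"spin":0}
    - {"grip":1,"tx":0,"ty":0,"tz":0.004,"spin":0}
  squeeze: 20

```text
time: 8.4
position: [521.3, 227.6, 122.9]
orientation: [[0.969, 0.249, -0.001], [0.249, -0.969, -0.0], [-0.001, 0.0, -1.0]]
contact_force: [-0.6, 0.7, -3.0]
width: 58.4
finger_force: 44.5
```

send_rows:
  deltas:
    - {"grip":1,"tx":0,"ty":0,"tz":0.002,"spin":0}
    - {"grip":1,"tx":0,"ty":0,"tz":0.004,"spin":0}
    - {"grip":1,"tx":0,"ty":0,"tz":0.004,"spin":0}

```text
time: 8.7
position: [522.6, 227.9, 120.8]
orientation: [[0.969, 0.248, 0.003], [0.248, -0.969, 0.001], [0.003, -0.0, -1.0]]
contact_force: [1.4, 1.7, 2.3]
width: 58.4
finger_force: 45.1
```

Contact came at a TCP height of about 121, so the grey top is near 76. Now I roll the tin flat about its low edge, forward and down along the arc.

send_rows:
  deltas:
    - {"grip":1,"tx":0.003,"ty":0,"tz":0.001,"spin":0}
    - {"grip":1,"tx":0.0055,"ty":0,"tz":0.002,"spin":0}
    - {"grip":1,"tx":0.008,"ty":0,"tz":0.004,"spin":0}
    - {"grip":1,"tx":0.0105,"ty":0,"tz":0.006,"spin":0}
    - {"grip":1,"tx":0.0105,"ty":0,"tz":0.006,"spin":0}

```text
time: 9.2
position: [533.2, 230.8, 114.1]
orientation: [[0.969, 0.248, 0.003], [0.248, -0.969, 0.001], [0.003, -0.0, -1.0]]
contact_force: [1.9, 0.5, 5.8]
width: 58.7
finger_force: 46.3
```

send_rows:
  deltas:
    - {"grip":1,"tx":0.0023,"ty":0,"tz":0.002,"spin":0}
    - {"grip":1,"tx":0.0046,"ty":0,"tz":0.0045,"spin":0}
    - {"grip":1,"tx":0.0067,"ty":0,"tz":0.007,"spin":0}
    - {"grip":1,"tx":0.009,"ty":0,"tz":0.0095,"spin":0}
    - {"grip":1,"tx":0.009,"ty":0,"tz":0.0095,"spin":0}

```text
time: 9.7
position: [543.4, 233.4, 105.8]
orientation: [[0.969, 0.248, 0.007], [0.248, -0.969, 0.002], [0.007, -0.001, -1.0]]
contact_force: [2.9, 1.0, 7.5]
width: 58.5
finger_force: 47.5
```

```bash
python3 go.py 550 235 90 14.2; python3 - <<'E'
from look import *
a=robot.capture('side')
cv2.imwrite('pics/s5.png',cv2.resize(a[80:220,100:260,::-1],None,fx=3,fy=3,interpolation=cv2.INTER_CUBIC))
E
```

```text
t 9.7 pos [543.4 233.4 105.8] yaw 14.38 tool delta mm [ 6.7  0.1 15.9] spin 0.2 F [2.9 1.  7.5] w 58.5 47.46110379695892
```

View pics/s5.png

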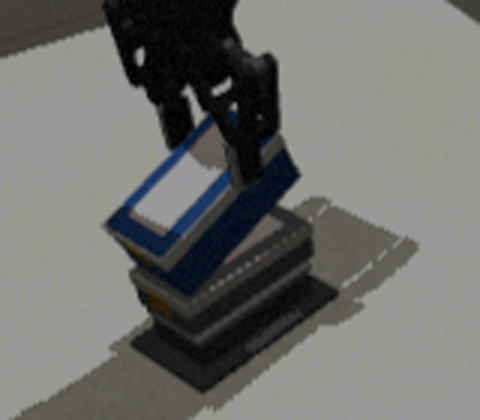

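It is pivoting as planned; the low edge is on the grey tin near its clasp end. Continuing.

send_rows:
  deltas:
    - {"grip":1,"tx":0.002,"ty":0,"tz":0.0025,"spin":0}
    - {"grip":1,"tx":0.004,"ty":0,"tz":0.005,"spin":0}
    - {"grip":1,"tx":0.0055,"ty":0,"tz":0.0075,"spin":0}
    - {"grip":1,"tx":0.007,"ty":0,"tz":0.01,"spin":0}
    - {"grip":1,"tx":0.0085,"ty":0,"tz":0.013,"spin":0}
    - {"grip":1,"tx":0.0085,"ty":0,"tz":0.013,"spin":0}

```text
time: 10.35
position: [552.3, 235.5, 93.0]
orientation: [[0.969, 0.248, 0.008], [0.248, -0.969, 0.002], [0.009, -0.0, -1.0]]
contact_force: [5.1, 2.2, 7.1]
width: 58.7
finger_force: 48.5
```

send_rows:
  deltas:
    - {"grip":1,"tx":0.001,"ty":0,"tz":0.0015,"spin":0}
    - {"grip":1,"tx":0.0015,"ty":0,"tz":0.003,"spin":0}
    - {"grip":1,"tx":0.0015,"ty":0,"tz":0.003,"spin":0}

```text
time: 10.65
position: [553.4, 235.7, 89.8]
orientation: [[0.969, 0.248, 0.008], [0.248, -0.969, 0.002], [0.008, -0.0, -1.0]]
contact_force: [4.3, 0.9, 5.7]
width: 58.8
finger_force: 48.6
```

```bash
python3 go.py 550 235 90 14.2; python3 - <<'E'
from look import *
s,ci,im,M=look('w6',["blue_tin"])
cd=robot.camera_info('side');a=robot.capture('side');r=robot.cut_out('blue_tin','side');print([(d['confidence'],d['bbox']) for d in r])
cv2.imwrite('pics/s6full.png',a[:,:,::-1])
x=np.vstack([cv2.resize(a[80:220,100:260,::-1],(400,350),interpolation=cv2.INTER_CUBIC)])
w=cv2.resize(im[:,130:430,::-1],(250,350));cv2.imwrite('pics/c6.png',np.hstack([x,w]))
E
```

```text
t 10.65 pos [553.4 235.7  89.8] yaw 14.38 tool delta mm [-3.5 -0.1 -0.2] spin 0.2 F [4.3 0.9 5.7] w 58.8 48.59105408191681
blue_tin [(0.81, [211.3, 173.2, 137.7, 173.9])]
[(0.67, [136.9, 126.0, 64.9, 53.3])]
```

View pics/c6.png

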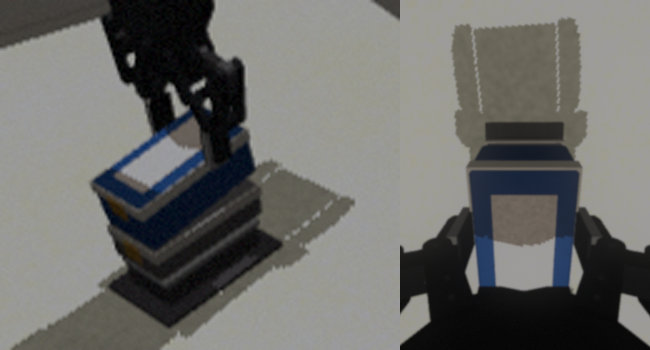

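Nearly flat, with a few degrees left; the side edges line up. I'll go down in small steps until the force rises.

send_rows:
  deltas:
    - {"grip":1,"tx":0.0005,"ty":0,"tz":0.001,"spin":0}
    - {"grip":1,"tx":0.0005,"ty":0,"tz":0.002,"spin":0}
    - {"grip":1,"tx":0.0005,"ty":0,"tz":0.002,"spin":0}

```text
time: 11.15
position: [553.7, 235.8, 87.7]
orientation: [[0.969, 0.248, 0.007], [0.248, -0.969, 0.002], [0.008, -0.0, -1.0]]
contact_force: [4.1, 0.8, 6.0]
width: 59.1
finger_force: 48.7
```

send_rows:
  deltas:
    - {"grip":1,"tx":0,"ty":0,"tz":0.001,"spin":0}
    - {"grip":1,"tx":0,"ty":0,"tz":0.002,"spin":0}
    - {"grip":1,"tx":0,"ty":0,"tz":0.002,"spin":0}

```text
time: 11.45
position: [552.8, 235.6, 85.1]
orientation: [[0.969, 0.248, 0.005], [0.248, -0.969, 0.001], [0.005, 0.0, -1.0]]
contact_force: [3.5, 0.6, 5.4]
width: 58.8
finger_force: 48.7
```

send_rows:
  deltas:
    - {"grip":1,"tx":0,"ty":0,"tz":0.001,"spin":0}
    - {"grip":1,"tx":0,"ty":0,"tz":0.002,"spin":0}
    - {"grip":1,"tx":0,"ty":0,"tz":0.002,"spin":0}

```text
time: 11.75
position: [552.4, 235.5, 82.9]
orientation: [[0.969, 0.248, 0.004], [0.248, -0.969, 0.001], [0.004, 0.0, -1.0]]
contact_force: [3.8, 1.7, 4.7]
width: 58.9
finger_force: 48.9
```

send_rows:
  deltas:
    - {"grip":1,"tx":0,"ty":0,"tz":0.001,"spin":0}
    - {"grip":1,"tx":0,"ty":0,"tz":0.001,"spin":0}

```text
time: 11.95
position: [552.5, 235.6, 82.0]
orientation: [[0.969, 0.248, 0.004], [0.248, -0.969, 0.001], [0.005, -0.0, -1.0]]
contact_force: [3.7, 1.0, 6.1]
width: 58.7
finger_force: 48.9
```

```bash
python3 go.py 550 235 90 14.2; python3 - <<'E'
from look import *
s,ci,im,M=look('w7',["blue_tin"])
cd=robot.camera_info('side');cs=robot.camera_info('scene')
a=robot.capture('side');r=robot.cut_out('blue_tin','side');b=robot.capture('scene');r2=robot.cut_out('blue_tin','scene');g=robot.cut_out('grey_tin','scene');g2=robot.cut_out('grey_tin','side')
print([[(d['confidence'],d['bbox']) for d in q[:1]] for q in (r,r2,g,g2)])
np.savez('pics/m7.npz',a=r[0]['mask'] if r else 0,b=r2[0]['mask'] if r2 else 0)
f=lambda i,x0,y0,w,h:cv2.resize(i[y0:y0+h,x0:x0+w,::-1],(400,int(400*h/w)),interpolation=cv2.INTER_CUBIC)
cv2.imwrite('pics/c7.png',np.hstack([f(a,100,80,160,140),f(b,310,80,160,140)]))
E
```

```text
t 11.95 pos [552.5 235.6  82. ] yaw 14.39 tool delta mm [-2.6 -0.1 -8. ] spin 0.2 F [3.7 1.  6.1] w 58.7 48.93804967403412
blue_tin [(0.56, [212.9, 179.4, 131.4, 167.7])]
[[(0.71, [131.8, 129.8, 71.6, 50.2])], [(0.58, [357.5, 139.3, 63.5, 52.1])], [(0.89, [363.1, 163.2, 55.2, 40.2])], [(0.93, [146.0, 152.2, 60.6, 42.1])]]
```

View pics/c7.png

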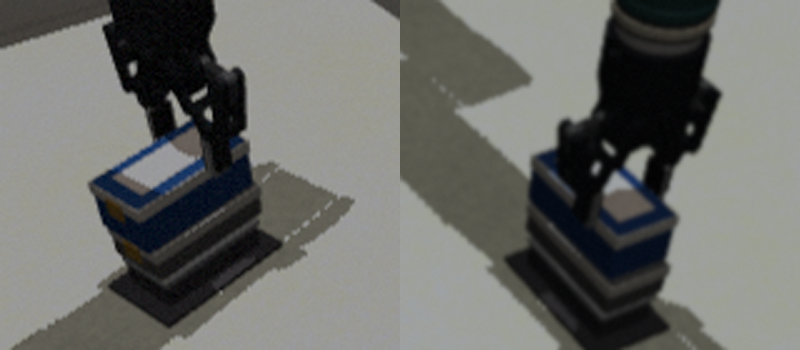

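The blue tin now sits near flat over the grey tin with its sides in line, and slightly overhangs at the clasp end. I'll keep feeling for the firm stop.

send_rows:
  deltas:
    - {"grip":1,"tx":0,"ty":0,"tz":0.001,"spin":0}
    - {"grip":1,"tx":0,"ty":0,"tz":0.001,"spin":0}

```text
time: 12.55
position: [552.7, 235.5, 81.0]
orientation: [[0.969, 0.248, 0.005], [0.248, -0.969, 0.001], [0.005, 0.0, -1.0]]
contact_force: [4.5, 1.4, 5.7]
width: 58.7
finger_force: 49.0
```

send_rows:
  deltas:
    - {"grip":1,"tx":0,"ty":0,"tz":0.001,"spin":0}
    - {"grip":1,"tx":0,"ty":0,"tz":0.001,"spin":0}

```text
time: 12.75
position: [552.9, 235.6, 80.4]
orientation: [[0.969, 0.249, 0.005], [0.249, -0.969, 0.001], [0.005, 0.0, -1.0]]
contact_force: [3.6, 0.9, 6.2]
width: 59.0
finger_force: 49.2
```

```bash
python3 - <<'E'
from look import *
m=np.load('pics/m7.npz');cd=robot.camera_info('side');cs=robot.camera_info('scene');cw=pickle.load(open('pics/w7.pkl','rb'))
mw=hull(np.load('pics/w7_blue_tin.npy'))
A,B=hull(m['a']),hull(m['b'])
def cost(p,V):
    P=box(p[:3],Rtin(p[3],p[4]),48);e=0
    for k,ci in V:
        a=hullmask(P,ci);e+=1-np.minimum(a,k).sum()/np.maximum(a,k).sum()
    return e/len(V)
for V in([(A,cd),(B,cs)],[(A,cd),(B,cs),(mw,cw)]):
    p0=np.array([535,230,76,14.,3.])
    S=np.vstack([p0]+[p0+np.eye(5)[i]*[8,8,5,4,5][i] for i in range(5)])
    r=minimize(cost,p0,(V,),method='Nelder-Mead',options=dict(initial_simplex=S,maxiter=500));print(r.x.round(1),r.fun)
E
```

```text
[532.  227.8  77.   12.8   2.8] 0.07696682214736938
[532.8 231.6  73.4  13.3   5.2] 0.13971281051635742
```

send_rows:
  deltas:
    - {"grip":1,"tx":0,"ty":0,"tz":0.001,"spin":0}
    - {"grip":1,"tx":0,"ty":0,"tz":0.001,"spin":0}

```text
time: 12.95
position: [552.9, 235.6, 80.0]
orientation: [[0.969, 0.249, 0.006], [0.249, -0.969, 0.001], [0.006, 0.0, -1.0]]
contact_force: [3.1, 1.5, 8.1]
width: 59.1
finger_force: 49.4
```

send_rows:
  deltas:
    - {"grip":1,"tx":0,"ty":0,"tz":0.001,"spin":0}
    - {"grip":1,"tx":0,"ty":0,"tz":0.001,"spin":0}

```text
time: 13.15
position: [553.0, 235.6, 79.6]
orientation: [[0.969, 0.249, 0.006], [0.249, -0.969, 0.002], [0.006, 0.0, -1.0]]
contact_force: [2.8, -0.2, 9.9]
width: 58.7
finger_force: 49.6
```

The force now rises at the spring rate, so the tin is flat. I'll relieve the load and check before opening.

send_rows:
  deltas:
    - {"grip":1,"tx":0,"ty":0,"tz":-0.002,"spin":0}
    - {"grip":1,"tx":0,"ty":0,"tz":-0.004,"spin":0}
    - {"grip":1,"tx":0,"ty":0,"tz":-0.004,"spin":0}

```text
time: 13.45
position: [551.4, 235.2, 81.2]
orientation: [[0.969, 0.248, 0.002], [0.248, -0.969, 0.0], [0.002, 0.0, -1.0]]
contact_force: [3.4, 1.2, 3.3]
width: 58.8
finger_force: 48.8
```

send_rows:
  deltas:
    - {"grip":1,"tx":0,"ty":0,"tz":-0.0015,"spin":0}
    - {"grip":1,"tx":0,"ty":0,"tz":-0.003,"spin":0}
    - {"grip":1,"tx":0,"ty":0,"tz":-0.003,"spin":0}

```text
time: 13.75
position: [549.6, 234.8, 82.6]
orientation: [[0.969, 0.249, -0.003], [0.249, -0.969, -0.001], [-0.003, 0.0, -1.0]]
contact_force: [1.7, -0.2, -0.0]
width: 58.5
finger_force: 48.4
```

send_rows:
  deltas:
    - {"grip":-1,"tx":0,"ty":0,"tz":0,"spin":0}
    - {"grip":-1,"tx":0,"ty":0,"tz":0,"spin":0}
    - {"grip":-1,"tx":0,"ty":0,"tz":0,"spin":0}
    - {"grip":-1,"tx":0,"ty":0,"tz":0,"spin":0}
    - {"grip":-1,"tx":0,"ty":0,"tz":0,"spin":0}
    - {"grip":-1,"tx":0,"ty":0,"tz":-0.02,"spin":0}
    - {"grip":-1,"tx":0,"ty":0,"tz":-0.06,"spin":0}
    - {"grip":-1,"tx":-0.04,"ty":0,"tz":-0.11,"spin":0}
    - {"grip":-1,"tx":-0.085,"ty":0,"tz":-0.15,"spin":0}
    - {"grip":-1,"tx":-0.11,"ty":0,"tz":-0.18,"spin":0}

```text
time: 14.75
position: [451.2, 209.6, 255.4]
orientation: [[0.969, 0.248, -0.001], [0.248, -0.969, -0.0], [-0.001, 0.0, -1.0]]
contact_force: [0.6, -0.0, -0.2]
width: 85.4
finger_force: 0.0
```

send_rows:
  deltas:
    - {"grip":-1,"tx":0,"ty":0,"tz":0,"spin":0}
    - {"grip":-1,"tx":0,"ty":0,"tz":0,"spin":0}

```text
time: 14.95
position: [452.8, 210.1, 256.3]
orientation: [[0.969, 0.249, 0.005], [0.249, -0.969, 0.001], [0.005, -0.0, -1.0]]
contact_force: [1.1, 0.5, 0.9]
width: 85.3
finger_force: 0.0
```

```bash
python3 go.py 550 235 90 14.2; cat > meas.py <<'E'
from look import *
from scipy.optimize import least_squares
# joint fit: upper tin pose + grey tin pose, all views
def measure(tag,up,h,cams=('wrist','side','scene')):
    V=[];G=[]
    for c in cams:
        s,ci,im,M=look(tag+c,[up,'grey_tin'],c)
        if up in M:V.append((hull(M[up]),ci,c))
        if 'grey_tin' in M:G.append((M['grey_tin'],ci,c))
    return V,G
def fit5(V,h,p0):
    def cost(p):
        P=box(p[:3],Rtin(p[3],p[4]),h);e=0
        for k,ci,_ in V:
            a=hullmask(P,ci);e+=1-np.minimum(a,k).sum()/np.maximum(a,k).sum()
        return e/len(V)
    p0=np.array(p0,float);S=np.vstack([p0]+[p0+np.eye(5)[i]*[8,8,5,4,5][i] for i in range(5)])
    r=minimize(cost,p0,method='Nelder-Mead',options=dict(initial_simplex=S,maxiter=600));return r.x.round(1),round(r.fun,3)
E
python3 - <<'E'
from meas import *
V,G=measure('b8','blue_tin',48)
for v in V: print(v[2],fit5([v],48,[535,230,76,14,0]))
print(fit5(V,48,[535,230,76,14,0]))
E
```

```text
t 14.95 pos [452.8 210.1 256.3] yaw 14.4 tool delta mm [9.950e+01 1.000e-01 1.668e+02] spin 0.2 F [1.1 0.5 0.9] w 85.3 0.0
blue_tin [(0.7, [247.9, 49.2, 66.9, 127.0])]
grey_tin [(0.27, [245.9, 48.3, 64.4, 128.4])]
blue_tin [(0.8, [134.3, 131.2, 67.2, 50.6]), (0.27, [216.1, 234.3, 178.9, 175.9])]
grey_tin [(0.62, [214.4, 235.6, 180.5, 174.3]), (0.58, [145.6, 153.6, 58.9, 39.0])]
blue_tin [(0.85, [359.3, 136.1, 61.3, 55.6])]
grey_tin [(0.67, [360.2, 162.1, 60.9, 40.3]), (0.29, [357.9, 252.4, 45.7, 53.5])]
wrist (array([530.3, 230.5,  75.9,  14.1,   4.8]), np.float64(0.021))
side (array([ 5.274e+02,  2.267e+02,  7.750e+01,  1.560e+01, -5.000e-01]), np.float64(0.027))
scene (array([531.7, 226.3,  80.1,  11.7,   3.3]), np.float64(0.05))
(array([528.8, 229.7,  76.5,  14.2,   2.3]), np.float64(0.042))
```

```bash
cat > rel.py <<'E'
from meas import *
ld=lambda n:pickle.load(open(f'pics/{n}.pkl','rb'))
def xy(m,ci,h,z,z0=0,yaw=14.3):
    r,f=fit([(m,ci)],h,[533,230],0,z0=z0,fixed=lambda p:[p[0],p[1],z,yaw],steps=(10,10));return r,f
def ax(d,yaw=14.3): return (Rz(yaw).T@np.r_[d,0])[:2].round(1)
E
python3 - <<'E'
from rel import *
cs=robot.camera_info('scene');cd=robot.camera_info('side')
for Z in(75,77,79):
    gs,f1=xy(hull(np.load('pics/scene_grey_tin.npy')),cs,0,Z,-33);bs,f2=xy(hull(np.load('pics/b8scene_blue_tin.npy')),cs,48,Z)
    gw,f3=xy(hull(np.load('pics/w3_grey_tin.npy')),ld('w3'),0,Z,-33);bw,f4=xy(hull(np.load('pics/b8wrist_blue_tin.npy')),ld('b8wrist'),48,Z)
    bd,f5=xy(hull(np.load('pics/b8side_blue_tin.npy')),cd,48,Z)
    print(Z,gs,bs,ax(bs-gs),'|',gw,bw,ax(bw-gw),'| side',bd,[round(f,3) for f in(f1,f2,f3,f4,f5)])
# colour edges side: rows through clasp-end corners
a=cv2.imread('pics/side0.png');mr=np.zeros((420,560),np.uint8)
E
```

```text
75 [533.2028656  231.16378784] [524.4465332  228.99169922] [-9.   0.1] | [534.55761719 230.69335938] [527.41444963 229.5519644 ] [-7.2  0.7] | side [528.45609236 229.77801681] [np.float64(0.048), np.float64(0.049), np.float64(0.031), np.float64(0.02), np.float64(0.027)]
77 [534.45233154 229.94934082] [526.800354   228.07678223] [-7.9  0.1] | [534.60001755 230.32184601] [527.08712387 229.57920074] [-7.5  1.1] | side [527.98682499 227.36567736] [np.float64(0.05), np.float64(0.055), np.float64(0.025), np.float64(0.018), np.float64(0.027)]
79 [537.41808701 228.69113922] [529.38977051 226.75415039] [-8.3  0.1] | [534.70745611 229.99742985] [526.67095709 229.36769962] [-7.9  1.4] | side [527.69083309 225.47945976] [np.float64(0.056), np.float64(0.06), np.float64(0.022), np.float64(0.023), np.float64(0.03)]
```

Blue sits flat but about 8 mm short along x. I'll regrip, lift slightly, shift it 7.5 mm forward and set it down again.

send_rows:
  deltas:
    - {"grip":-1,"tx":0.04,"ty":0.0008,"tz":0.0,"spin":0}
    - {"grip":-1,"tx":0.0767,"ty":0.0008,"tz":0.03,"spin":0}
    - {"grip":-1,"tx":0.0767,"ty":0.0008,"tz":0.07,"spin":0}
    - {"grip":-1,"tx":0.0767,"ty":0.0008,"tz":0.11,"spin":0}
    - {"grip":-1,"tx":0.0767,"ty":0.0008,"tz":0.14,"spin":0}
    - {"grip":-1,"tx":0.0767,"ty":0.0008,"tz":0.16,"spin":0}
    - {"grip":-1,"tx":0.0767,"ty":0.0008,"tz":0.17,"spin":0}
    - {"grip":-1,"tx":0.0767,"ty":0.0008,"tz":0.17,"spin":0}

```text
time: 16.2
position: [526.1, 227.9, 82.3]
orientation: [[0.969, 0.249, -0.004], [0.249, -0.969, -0.001], [-0.004, 0.0, -1.0]]
contact_force: [-0.2, 0.1, -0.0]
width: 85.4
finger_force: 0.0
```

send_rows:
  deltas:
    - {"grip":1,"tx":0,"ty":0,"tz":0,"spin":0}
    - {"grip":1,"tx":0,"ty":0,"tz":0,"spin":0}
    - {"grip":1,"tx":0,"ty":0,"tz":0,"spin":0}
    - {"grip":1,"tx":0,"ty":0,"tz":0,"spin":0}
    - {"grip":1,"tx":0,"ty":0,"tz":0,"spin":0}
    - {"grip":1,"tx":0,"ty":0,"tz":0,"spin":0}
    - {"grip":1,"tx":0,"ty":0,"tz":0,"spin":0}
  squeeze: 30

```text
time: 16.9
position: [528.3, 228.8, 85.8]
orientation: [[0.969, 0.249, 0.003], [0.249, -0.969, 0.001], [0.004, -0.0, -1.0]]
contact_force: [0.8, 0.9, 7.2]
width: 58.7
finger_force: 36.3
```

send_rows:
  deltas:
    - {"grip":1,"tx":0,"ty":0,"tz":-0.004,"spin":0}
    - {"grip":1,"tx":0,"ty":0,"tz":-0.007,"spin":0}
    - {"grip":1,"tx":0.0035,"ty":0,"tz":-0.007,"spin":0}
    - {"grip":1,"tx":0.0075,"ty":0,"tz":-0.007,"spin":0}
    - {"grip":1,"tx":0.0075,"ty":0,"tz":-0.007,"spin":0}
    - {"grip":1,"tx":0.0075,"ty":0,"tz":-0.007,"spin":0}

```text
time: 17.5
position: [534.1, 229.9, 90.5]
orientation: [[0.969, 0.248, -0.001], [0.248, -0.969, -0.001], [-0.002, 0.0, -1.0]]
contact_force: [-0.7, 0.1, -2.5]
width: 59.0
finger_force: 35.5
```

```bash
python3 go.py 534.6 230.2 86 14.3
```

```text
t 17.5 pos [534.1 229.9  90.5] yaw 14.39 tool delta mm [ 0.5 -0.1  4.5] spin 0.1 F [-0.7  0.1 -2.5] w 59.0 35.46247959136963
```

send_rows:
  deltas:
    - {"grip":1,"tx":0.0005,"ty":0,"tz":0.001,"spin":0}
    - {"grip":1,"tx":0.0005,"ty":0,"tz":0.002,"spin":0}
    - {"grip":1,"tx":0.0005,"ty":0,"tz":0.003,"spin":0}
    - {"grip":1,"tx":0.0005,"ty":0,"tz":0.003,"spin":0}

```text
time: 17.9
position: [534.6, 230.1, 88.0]
orientation: [[0.969, 0.249, -0.0], [0.249, -0.969, -0.0], [-0.0, 0.0, -1.0]]
contact_force: [-0.6, -0.3, -3.4]
width: 58.3
finger_force: 35.5
```

send_rows:
  deltas:
    - {"grip":1,"tx":0,"ty":0,"tz":0.001,"spin":0}
    - {"grip":1,"tx":0,"ty":0,"tz":0.001,"spin":0}

```text
time: 18.1
position: [534.9, 230.2, 87.5]
orientation: [[0.969, 0.249, 0.0], [0.249, -0.969, -0.0], [0.0, 0.0, -1.0]]
contact_force: [0.3, 0.0, -2.2]
width: 58.8
finger_force: 35.6
```

send_rows:
  deltas:
    - {"grip":1,"tx":0,"ty":0,"tz":0.001,"spin":0}
    - {"grip":1,"tx":0,"ty":0,"tz":0.002,"spin":0}
    - {"grip":1,"tx":0,"ty":0,"tz":0.002,"spin":0}

```text
time: 18.4
position: [535.0, 230.3, 86.4]
orientation: [[0.969, 0.249, 0.001], [0.249, -0.969, 0.0], [0.001, 0.0, -1.0]]
contact_force: [-2.8, -1.1, 3.4]
width: 58.6
finger_force: 36.1
```

send_rows:
  deltas:
    - {"grip":1,"tx":0,"ty":0,"tz":-0.001,"spin":0}
    - {"grip":-1,"tx":0,"ty":0,"tz":-0.001,"spin":0}
    - {"grip":-1,"tx":0,"ty":0,"tz":-0.001,"spin":0}
    - {"grip":-1,"tx":0,"ty":0,"tz":-0.001,"spin":0}
    - {"grip":-1,"tx":0,"ty":0,"tz":-0.001,"spin":0}
    - {"grip":-1,"tx":0,"ty":0,"tz":-0.02,"spin":0}
    - {"grip":-1,"tx":0,"ty":0,"tz":-0.06,"spin":0}
    - {"grip":-1,"tx":-0.04,"ty":0,"tz":-0.11,"spin":0}
    - {"grip":-1,"tx":-0.08,"ty":0,"tz":-0.15,"spin":0}
    - {"grip":-1,"tx":-0.09,"ty":0,"tz":-0.17,"spin":0}

```text
time: 19.4
position: [446.2, 207.5, 257.1]
orientation: [[0.969, 0.249, 0.001], [0.249, -0.969, 0.0], [0.001, -0.0, -1.0]]
contact_force: [0.8, 0.9, 0.5]
width: 85.0
finger_force: 0.0
```

send_rows:
  deltas:
    - {"grip":-1,"tx":0,"ty":0,"tz":0,"spin":0}
    - {"grip":-1,"tx":0,"ty":0,"tz":0,"spin":0}

```text
time: 19.6
position: [448.1, 208.0, 256.7]
orientation: [[0.969, 0.249, 0.004], [0.249, -0.969, 0.001], [0.004, -0.0, -1.0]]
contact_force: [-1.1, 0.4, -0.1]
width: 85.6
finger_force: 0.0
```

```bash
python3 - <<'E'
from rel import *
V,G=measure('b9','blue_tin',48)
C={c:ci for _,ci,c in V}
cs=robot.camera_info('scene')
for Z in(76,78):
    gs,_=xy(hull(np.load('pics/scene_grey_tin.npy')),cs,0,Z,-33)
    gw,_=xy(hull(np.load('pics/w3_grey_tin.npy')),ld('w3'),0,Z,-33)
    for m,ci,c in V:
        b,f=xy(m,ci,48,Z);print(Z,c,b.round(1),round(f,3),'rel scene-grey',ax(b-gs),'rel wrist-grey',ax(b-gw))
print('yaw',[(v[2],fit([v[:2]],48,[534,230,14],0,fixed=lambda p:[p[0],p[1],77,p[2]],steps=(8,8,8))) for v in V])
# composite check picture: wrist + side + scene
A=cv2.imread('pics/b9wrist.png')[20:260,160:400];B=cv2.imread('pics/b9side.png')[110:220,120:230];D=cv2.imread('pics/b9scene.png')[110:230,330:450]
cv2.imwrite('pics/c9.png',np.hstack([cv2.resize(i,(266,266),interpolation=cv2.INTER_CUBIC) for i in(A,B,D)]))
E
python3 go.py 523.5 -273.7 65.2 14.3
```

```text
blue_tin [(0.9, [249.4, 33.7, 63.2, 130.3])]
grey_tin []
blue_tin [(0.58, [137.0, 127.6, 67.5, 51.8])]
grey_tin [(0.89, [143.8, 154.2, 60.1, 37.8])]
blue_tin [(0.71, [361.3, 134.6, 60.5, 57.9])]
grey_tin [(0.84, [361.7, 161.6, 56.8, 41.8])]
76 wrist [534.3 230.6] 0.017 rel scene-grey [0.4 0.3] rel wrist-grey [-0.6  0.2]
76 side [535.7 230.5] 0.031 rel scene-grey [ 1.7 -0.1] rel wrist-grey [ 0.7 -0.2]
76 scene [532.8 229.2] 0.042 rel scene-grey [-1.4 -0.7] rel wrist-grey [-2.4 -0.8]
78 wrist [533.7 230.6] 0.017 rel scene-grey [-1.4  1.5] rel wrist-grey [-1.   0.4]
78 side [534.8 227.9] 0.031 rel scene-grey [-1.  -1.5] rel wrist-grey [-0.6 -2.6]
78 scene [534.4 228.4] 0.039 rel scene-grey [-1.3 -0.9] rel wrist-grey [-0.9 -2. ]
yaw [('wrist', (array([534.27088185, 230.74344327,  14.46550998]), np.float64(0.01625192165374756))), ('side', (array([534.95005116, 229.1859905 ,  15.48947981]), np.float64(0.03051447868347168))), ('scene', (array([534.20142163, 229.00993474,  14.9170968 ]), np.float64(0.03990453481674194)))]
t 20.05 pos [447.7 207.8 254.3] yaw 14.38 tool delta mm [-45.9 485.2 189.3] spin 0.1 F [ 0.7 -0.2 -0.1] w 85.4 0.0
```

Blue is flush to about 1 mm. Next is the coral tin. I'll flatten it on the free counter in front of the stand so the blue tin isn't disturbed, then place it flat.

send_rows:
  deltas:
    - {"grip":-1,"tx":-0.004,"ty":0.04,"tz":0,"spin":0}
    - {"grip":-1,"tx":-0.008,"ty":0.088,"tz":0,"spin":0}
    - {"grip":-1,"tx":-0.012,"ty":0.137,"tz":0,"spin":0}
    - {"grip":-1,"tx":-0.017,"ty":0.186,"tz":0,"spin":0}
    - {"grip":-1,"tx":-0.021,"ty":0.235,"tz":0,"spin":0}
    - {"grip":-1,"tx":-0.026,"ty":0.284,"tz":0,"spin":0}
    - {"grip":-1,"tx":-0.03,"ty":0.333,"tz":0,"spin":0}
    - {"grip":-1,"tx":-0.035,"ty":0.382,"tz":0,"spin":0}
    - {"grip":-1,"tx":-0.039,"ty":0.431,"tz":0,"spin":0}
    - {"grip":-1,"tx":-0.0442,"ty":0.475,"tz":0,"spin":0}

```text
time: 21.05
position: [523.0, -265.7, 254.8]
orientation: [[0.969, 0.248, -0.0], [0.248, -0.969, 0.0], [-0.0, -0.0, -1.0]]
contact_force: [0.4, 0.4, -1.0]
width: 85.4
finger_force: 0.0
```

send_rows:
  deltas:
    - {"grip":-1,"tx":0,"ty":0.0103,"tz":0,"spin":0}
    - {"grip":-1,"tx":0,"ty":0.0103,"tz":0.0,"spin":0}
    - {"grip":-1,"tx":0,"ty":0.0103,"tz":0.04,"spin":0}
    - {"grip":-1,"tx":0,"ty":0.0103,"tz":0.08,"spin":0}
    - {"grip":-1,"tx":0,"ty":0.0103,"tz":0.1,"spin":0}
    - {"grip":-1,"tx":0,"ty":0.0103,"tz":0.1,"spin":0}

```text
time: 21.65
position: [523.5, -269.8, 151.0]
orientation: [[0.968, 0.251, -0.007], [0.251, -0.968, 0.005], [-0.006, -0.007, -1.0]]
contact_force: [-0.4, -0.1, 0.5]
width: 85.4
finger_force: 0.0
```

```bash
python3 go.py 525.6 -273.2 62.7 14.3
```

```text
t 21.65 pos [ 523.5 -269.8  151. ] yaw 14.52 tool delta mm [ 1.7  4.5 88.2] spin 0.2 F [-0.4 -0.1  0.5] w 85.4 0.0
```

send_rows:
  deltas:
    - {"grip":-1,"tx":0,"ty":0,"tz":0,"spin":0}
    - {"grip":-1,"tx":0,"ty":0,"tz":0,"spin":0}

```text
time: 21.85
position: [526.8, -273.1, 158.2]
orientation: [[0.968, 0.25, 0.004], [0.25, -0.968, -0.002], [0.003, 0.003, -1.0]]
contact_force: [-0.2, -0.0, 0.7]
width: 85.8
finger_force: 0.0
```

```bash
python3 go.py 525.6 -273.2 62.7 14.3
```

```text
t 21.85 pos [ 526.8 -273.1  158.2] yaw 14.45 tool delta mm [-1.5 -0.5 95.4] spin 0.2 F [-0.2 -0.   0.7] w 85.8 0.0
```

send_rows:
  deltas:
    - {"grip":-1,"tx":0,"ty":0,"tz":0.03,"spin":0}
    - {"grip":-1,"tx":0,"ty":0,"tz":0.055,"spin":0}
    - {"grip":-1,"tx":0,"ty":0,"tz":0.075,"spin":0}
    - {"grip":-1,"tx":0,"ty":0,"tz":0.088,"spin":0}
    - {"grip":-1,"tx":0,"ty":0,"tz":0.092,"spin":0}
    - {"grip":-1,"tx":0,"ty":0,"tz":0.092,"spin":0}
    - {"grip":-1,"tx":0,"ty":0,"tz":0.092,"spin":0}

```text
time: 22.55
position: [526.5, -273.8, 65.1]
orientation: [[0.969, 0.249, 0.003], [0.249, -0.969, -0.002], [0.002, 0.002, -1.0]]
contact_force: [0.3, -0.3, 0.7]
width: 85.6
finger_force: 0.0
```

send_rows:
  deltas:
    - {"grip":1,"tx":0,"ty":0,"tz":0,"spin":0}
    - {"grip":1,"tx":0,"ty":0,"tz":0,"spin":0}
    - {"grip":1,"tx":0,"ty":0,"tz":0,"spin":0}
    - {"grip":1,"tx":0,"ty":0,"tz":0,"spin":0}
    - {"grip":1,"tx":0,"ty":0,"tz":0,"spin":0}
    - {"grip":1,"tx":0,"ty":0,"tz":0,"spin":0}
  squeeze: 30

```text
time: 23.15
position: [526.1, -273.5, 64.9]
orientation: [[0.969, 0.249, 0.002], [0.249, -0.969, -0.001], [0.002, 0.002, -1.0]]
contact_force: [-0.8, 1.2, 5.0]
width: 58.5
finger_force: 31.9
```

send_rows:
  deltas:
    - {"grip":1,"tx":0,"ty":0,"tz":-0.005,"spin":0}
    - {"grip":1,"tx":0,"ty":0,"tz":-0.02,"spin":0}
    - {"grip":1,"tx":0,"ty":0,"tz":-0.05,"spin":0}
    - {"grip":1,"tx":0,"ty":0,"tz":-0.08,"spin":0}
    - {"grip":1,"tx":0,"ty":0,"tz":-0.1,"spin":0}
    - {"grip":1,"tx":0,"ty":0,"tz":-0.11,"spin":0}
    - {"grip":1,"tx":0,"ty":0,"tz":-0.11,"spin":0}
    - {"grip":1,"tx":0,"ty":0,"tz":-0.11,"spin":0}

```text
time: 23.95
position: [524.9, -272.8, 172.0]
orientation: [[0.969, 0.249, -0.002], [0.249, -0.969, 0.001], [-0.002, -0.002, -1.0]]
contact_force: [0.2, 0.4, -4.6]
width: 58.2
finger_force: 33.4
```

```bash
python3 go.py 350 -150 70 14.3
```

```text
t 23.95 pos [ 524.9 -272.8  172. ] yaw 14.39 tool delta mm [-138.7 -162.3  102.5] spin 0.1 F [ 0.2  0.4 -4.6] w 58.2 33.365821838378906
```

send_rows:
  deltas:
    - {"grip":1,"tx":-0.03,"ty":-0.01,"tz":0,"spin":0}
    - {"grip":1,"tx":-0.065,"ty":-0.035,"tz":0,"spin":0}
    - {"grip":1,"tx":-0.1,"ty":-0.07,"tz":0,"spin":0}
    - {"grip":1,"tx":-0.13,"ty":-0.105,"tz":0,"spin":0}
    - {"grip":1,"tx":-0.139,"ty":-0.135,"tz":0.02,"spin":0}
    - {"grip":1,"tx":-0.139,"ty":-0.155,"tz":0.05,"spin":0}
    - {"grip":1,"tx":-0.139,"ty":-0.162,"tz":0.08,"spin":0}
    - {"grip":1,"tx":-0.139,"ty":-0.162,"tz":0.1,"spin":0}
    - {"grip":1,"tx":-0.139,"ty":-0.162,"tz":0.112,"spin":0}
    - {"grip":1,"tx":-0.139,"ty":-0.162,"tz":0.112,"spin":0}

```text
time: 24.95
position: [348.5, -149.6, 58.5]
orientation: [[0.969, 0.249, -0.005], [0.249, -0.969, 0.003], [-0.004, -0.004, -1.0]]
contact_force: [0.2, -0.4, -3.3]
width: 57.8
finger_force: 33.6
```

send_rows:
  deltas:
    - {"grip":1,"tx":0,"ty":0,"tz":0.003,"spin":0}
    - {"grip":1,"tx":0,"ty":0,"tz":0.006,"spin":0}
    - {"grip":1,"tx":0,"ty":0,"tz":0.009,"spin":0}
    - {"grip":1,"tx":0,"ty":0,"tz":0.012,"spin":0}
    - {"grip":1,"tx":0,"ty":0,"tz":0.012,"spin":0}

```text
time: 25.45
position: [350.4, -150.8, 49.1]
orientation: [[0.969, 0.248, -0.0], [0.248, -0.969, 0.0], [-0.0, -0.0, -1.0]]
contact_force: [0.0, 0.6, -3.9]
width: 58.1
finger_force: 33.6
```

send_rows:
  deltas:
    - {"grip":1,"tx":0,"ty":0,"tz":0.002,"spin":0}
    - {"grip":1,"tx":0,"ty":0,"tz":0.004,"spin":0}
    - {"grip":1,"tx":0,"ty":0,"tz":0.004,"spin":0}

```text
time: 25.75
position: [350.6, -150.9, 45.2]
orientation: [[0.969, 0.249, 0.0], [0.249, -0.969, -0.0], [0.0, 0.0, -1.0]]
contact_force: [0.2, -0.3, -3.3]
width: 58.5
finger_force: 33.7
```

send_rows:
  deltas:
    - {"grip":1,"tx":0,"ty":0,"tz":0.002,"spin":0}
    - {"grip":1,"tx":0.0035,"ty":0,"tz":0.004,"spin":0}
    - {"grip":1,"tx":0.007,"ty":0,"tz":0.0065,"spin":0}
    - {"grip":1,"tx":0.01,"ty":0,"tz":0.009,"spin":0}
    - {"grip":1,"tx":0.013,"ty":0,"tz":0.0115,"spin":0}
    - {"grip":1,"tx":0.016,"ty":0,"tz":0.014,"spin":0}
    - {"grip":1,"tx":0.016,"ty":0,"tz":0.014,"spin":0}
  squeeze: 25

```text
time: 26.45
position: [367.4, -147.0, 31.7]
orientation: [[0.969, 0.249, 0.002], [0.249, -0.969, -0.001], [0.002, 0.001, -1.0]]
contact_force: [3.4, 1.5, 4.2]
width: 58.0
finger_force: 36.4
```

send_rows:
  deltas:
    - {"grip":1,"tx":0.0025,"ty":0,"tz":0.0025,"spin":0}
    - {"grip":1,"tx":0.005,"ty":0,"tz":0.005,"spin":0}
    - {"grip":1,"tx":0.007,"ty":0,"tz":0.0075,"spin":0}
    - {"grip":1,"tx":0.009,"ty":0,"tz":0.01,"spin":0}
    - {"grip":1,"tx":0.011,"ty":0,"tz":0.0125,"spin":0}
    - {"grip":1,"tx":0.013,"ty":0,"tz":0.015,"spin":0}
    - {"grip":1,"tx":0.013,"ty":0,"tz":0.015,"spin":0}

```text
time: 27.15
position: [378.2, -143.5, 15.5]
orientation: [[0.969, 0.249, -0.002], [0.249, -0.969, 0.0], [-0.001, -0.0, -1.0]]
contact_force: [2.4, 0.6, 2.5]
width: 58.5
finger_force: 39.8
```

send_rows:
  deltas:
    - {"grip":1,"tx":0.001,"ty":0,"tz":0.0015,"spin":0}
    - {"grip":1,"tx":0.002,"ty":0,"tz":0.003,"spin":0}
    - {"grip":1,"tx":0.002,"ty":0,"tz":0.004,"spin":0}
    - {"grip":1,"tx":0.002,"ty":0,"tz":0.004,"spin":0}

```text
time: 27.55
position: [380.4, -143.0, 12.1]
orientation: [[0.969, 0.248, -0.0], [0.248, -0.969, 0.0], [-0.0, -0.0, -1.0]]
contact_force: [3.1, 1.0, 1.6]
width: 58.3
finger_force: 40.1
```

send_rows:
  deltas:
    - {"grip":1,"tx":0,"ty":0,"tz":0.001,"spin":0}
    - {"grip":1,"tx":0,"ty":0,"tz":0.002,"spin":0}
    - {"grip":1,"tx":0,"ty":0,"tz":0.002,"spin":0}

```text
time: 27.85
position: [380.6, -143.1, 10.2]
orientation: [[0.969, 0.249, 0.0], [0.249, -0.969, -0.0], [-0.0, 0.0, -1.0]]
contact_force: [2.7, 1.0, 2.8]
width: 58.5
finger_force: 40.3
```

send_rows:
  deltas:
    - {"grip":1,"tx":0,"ty":0,"tz":0.001,"spin":0}
    - {"grip":1,"tx":0,"ty":0,"tz":0.002,"spin":0}
    - {"grip":1,"tx":0,"ty":0,"tz":0.002,"spin":0}

```text
time: 28.15
position: [380.5, -143.2, 8.2]
orientation: [[0.969, 0.249, -0.0], [0.249, -0.969, -0.0], [-0.0, 0.0, -1.0]]
contact_force: [4.0, 0.3, 4.1]
width: 58.6
finger_force: 40.5
```

send_rows:
  deltas:
    - {"grip":1,"tx":0,"ty":0,"tz":0.001,"spin":0}
    - {"grip":1,"tx":0,"ty":0,"tz":0.002,"spin":0}
    - {"grip":1,"tx":0,"ty":0,"tz":0.002,"spin":0}

```text
time: 28.45
position: [380.4, -143.2, 6.1]
orientation: [[0.969, 0.249, -0.0], [0.249, -0.969, -0.0], [-0.0, 0.0, -1.0]]
contact_force: [2.7, -0.2, 2.4]
width: 58.4
finger_force: 40.6
```

send_rows:
  deltas:
    - {"grip":1,"tx":0,"ty":0,"tz":0.001,"spin":0}
    - {"grip":1,"tx":0,"ty":0,"tz":0.001,"spin":0}

```text
time: 28.65
position: [380.6, -143.1, 5.6]
orientation: [[0.969, 0.248, 0.0], [0.248, -0.969, 0.0], [0.0, -0.0, -1.0]]
contact_force: [2.1, 0.9, 5.2]
width: 58.1
finger_force: 40.8
```

send_rows:
  deltas:
    - {"grip":1,"tx":0,"ty":0,"tz":0.001,"spin":0}
    - {"grip":1,"tx":0,"ty":0,"tz":0.001,"spin":0}

```text
time: 28.85
position: [380.8, -143.1, 5.5]
orientation: [[0.969, 0.249, 0.0], [0.249, -0.969, 0.0], [0.0, -0.0, -1.0]]
contact_force: [0.1, 2.1, 10.2]
width: 58.2
finger_force: 41.7
```

send_rows:
  deltas:
    - {"grip":1,"tx":0,"ty":0,"tz":0.001,"spin":0}
    - {"grip":1,"tx":0,"ty":0,"tz":0.001,"spin":0}

```text
time: 29.05
position: [380.8, -143.1, 5.4]
orientation: [[0.969, 0.249, -0.0], [0.249, -0.969, 0.0], [-0.0, -0.0, -1.0]]
contact_force: [-2.4, 3.7, 16.1]
width: 58.3
finger_force: 42.3
```

Firmly flat. I'll relieve the load, release, back off and look.

send_rows:
  deltas:
    - {"grip":1,"tx":0,"ty":0,"tz":-0.0025,"spin":0}
    - {"grip":1,"tx":0,"ty":0,"tz":-0.003,"spin":0}
    - {"grip":-1,"tx":0,"ty":0,"tz":-0.003,"spin":0}
    - {"grip":-1,"tx":0,"ty":0,"tz":-0.003,"spin":0}
    - {"grip":-1,"tx":0,"ty":0,"tz":-0.003,"spin":0}
    - {"grip":-1,"tx":0,"ty":0,"tz":-0.003,"spin":0}
    - {"grip":-1,"tx":0,"ty":0,"tz":-0.02,"spin":0}
    - {"grip":-1,"tx":0,"ty":0,"tz":-0.06,"spin":0}
    - {"grip":-1,"tx":-0.03,"ty":0,"tz":-0.1,"spin":0}
    - {"grip":-1,"tx":-0.06,"ty":0,"tz":-0.14,"spin":0}

```text
time: 30.05
position: [321.6, -157.8, 144.4]
orientation: [[0.968, 0.25, -0.001], [0.25, -0.968, 0.0], [-0.001, -0.001, -1.0]]
contact_force: [0.6, -1.2, 0.0]
width: 85.5
finger_force: 0.0
```

send_rows:
  deltas:
    - {"grip":-1,"tx":-0.02,"ty":0,"tz":-0.03,"spin":0}
    - {"grip":-1,"tx":-0.03,"ty":0,"tz":-0.04,"spin":0}
    - {"grip":-1,"tx":-0.03,"ty":0,"tz":-0.04,"spin":0}
    - {"grip":-1,"tx":-0.03,"ty":0,"tz":-0.04,"spin":0}

```text
time: 30.45
position: [293.3, -165.0, 181.7]
orientation: [[0.969, 0.248, -0.001], [0.248, -0.969, 0.002], [-0.001, -0.002, -1.0]]
contact_force: [-0.4, 0.0, -0.6]
width: 85.7
finger_force: 0.0
```

```bash
python3 - <<'E'
from rel import *
s,ci,im,M=look('k1',['coral_tin'])
m=M['coral_tin']
print(s['position'].round(1),fit([(hull(m),ci)],40,[365,-147,14],0,fixed=lambda p:[p[0],p[1],0,p[2]],steps=(10,10,8)))
r=cv2.cvtColor(im,cv2.COLOR_RGB2HSV);mm=hull(((r[...,0]<7)|(r[...,0]>173))&(r[...,1]>130)&(r[...,2]>100));print('colour',mm.sum(),hull(m).sum())
print('free',fit5([(hull(m),ci,'w')],40,[365,-147,0,14,0]))
E
python3 go.py 365 -147 8 14.3
```

```text
coral_tin [(0.73, [253.1, 53.0, 60.6, 130.4])]
[ 293.3 -165.   181.7] (array([ 362.96023461, -147.12979216,   14.06204211]), np.float64(0.03534656763076782))
colour 219.0 7815.0
free (array([ 363.2, -147.1,    5.8,   14.3,    2.3]), np.float64(0.02))
t 30.55 pos [ 293.1 -164.7  181. ] yaw 14.43 tool delta mm [ 74.4   1.5 172.8] spin 0.1 F [-0.7 -0.  -0.6] w 85.7 0.0
```

send_rows:
  deltas:
    - {"grip":-1,"tx":0.04,"ty":0.0003,"tz":0.0,"spin":0}
    - {"grip":-1,"tx":0.072,"ty":0.0003,"tz":0.04,"spin":0}
    - {"grip":-1,"tx":0.072,"ty":0.0003,"tz":0.08,"spin":0}
    - {"grip":-1,"tx":0.072,"ty":0.0003,"tz":0.12,"spin":0}
    - {"grip":-1,"tx":0.072,"ty":0.0003,"tz":0.15,"spin":0}
    - {"grip":-1,"tx":0.072,"ty":0.0003,"tz":0.165,"spin":0}
    - {"grip":-1,"tx":0.072,"ty":0.0003,"tz":0.172,"spin":0}
    - {"grip":-1,"tx":0.072,"ty":0.0003,"tz":0.172,"spin":0}
    - {"grip":-1,"tx":0.072,"ty":0.0003,"tz":0.172,"spin":0}

```text
time: 31.45
position: [363.8, -147.9, 11.6]
orientation: [[0.969, 0.249, 0.0], [0.249, -0.969, -0.0], [0.0, 0.0, -1.0]]
contact_force: [0.6, -0.8, 0.9]
width: 85.3
finger_force: 0.0
```

send_rows:
  deltas:
    - {"grip":1,"tx":0,"ty":0,"tz":0,"spin":0}
    - {"grip":1,"tx":0,"ty":0,"tz":0,"spin":0}
    - {"grip":1,"tx":0,"ty":0,"tz":0,"spin":0}
    - {"grip":1,"tx":0,"ty":0,"tz":0,"spin":0}
    - {"grip":1,"tx":0,"ty":0,"tz":0,"spin":0}
    - {"grip":1,"tx":0,"ty":0,"tz":0,"spin":0}
  squeeze: 40

```text
time: 32.05
position: [365.4, -148.5, 14.1]
orientation: [[0.969, 0.248, 0.005], [0.248, -0.969, -0.002], [0.005, 0.003, -1.0]]
contact_force: [-0.2, 1.5, 9.1]
width: 0.3
finger_force: 4.9
```

send_rows:
  deltas:
    - {"grip":1,"tx":0,"ty":0,"tz":-0.005,"spin":0}
    - {"grip":1,"tx":0,"ty":0,"tz":-0.02,"spin":0}
    - {"grip":1,"tx":0,"ty":0,"tz":-0.06,"spin":0}
    - {"grip":1,"tx":0,"ty":0,"tz":-0.1,"spin":0}
    - {"grip":1,"tx":0,"ty":0,"tz":-0.14,"spin":0}
    - {"grip":1,"tx":0,"ty":0,"tz":-0.18,"spin":0}
    - {"grip":1,"tx":0,"ty":0,"tz":-0.21,"spin":0}
    - {"grip":1,"tx":0,"ty":0,"tz":-0.22,"spin":0}
    - {"grip":1,"tx":0,"ty":0,"tz":-0.22,"spin":0}
    - {"grip":1,"tx":0,"ty":0,"tz":-0.22,"spin":0}

```text
time: 33.05
position: [362.6, -147.5, 229.5]
orientation: [[0.969, 0.248, -0.003], [0.248, -0.969, 0.001], [-0.002, -0.002, -1.0]]
contact_force: [0.5, 0.4, 0.2]
width: -0.1
finger_force: 0.0
```

```bash
python3 go.py 534.3 230.1 175 14.4
```

```text
t 33.05 pos [ 362.6 -147.5  229.5] yaw 14.39 tool delta mm [ 260.3 -323.    54.6] spin -0.0 F [0.5 0.4 0.2] w -0.1 0.0
```

The fingers shut on nothing, so I need to see where the coral tin is. Opening and looking, numerically first.

```bash
python3 - <<'E'
from rel import *
for c in('wrist','side','scene'):
    s,ci,im,M=look('n'+c,['coral_tin','blue_tin'],c)
k=cv2.imread('pics/k1.png')
G=[cv2.resize(cv2.imread(f'pics/{n}.png'),(400,300)) for n in('k1','nwrist','nside','nscene')]
cv2.imwrite('pics/n.png',np.vstack([np.hstack(G[:2]),np.hstack(G[2:])]))
E
```

```text
coral_tin [(0.59, [252.7, 129.6, 54.9, 97.2])]
blue_tin []
coral_tin [(0.82, [152.2, 310.8, 80.4, 87.5])]
blue_tin [(0.78, [175.4, 128.1, 29.6, 35.4])]
coral_tin []
blue_tin [(0.6, [358.4, 134.7, 67.4, 56.2])]
```

View pics/n.png

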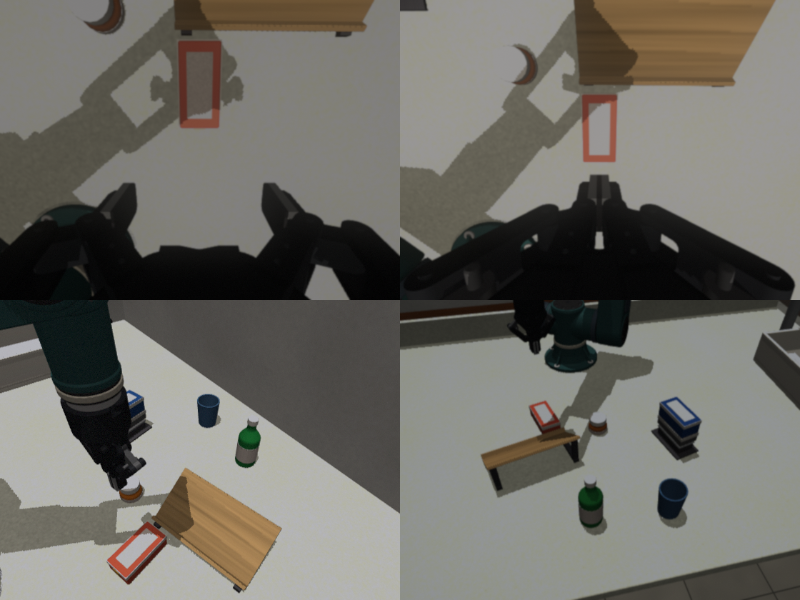

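The picture shows the coral tin flat on the counter, label up, just ahead of the stand's lip. The blue stack is intact and the bystanders are untouched. I'll refit where the coral tin is now.

```bash
python3 - <<'E'
from rel import *
for n in('k1','nwrist','nside'):
    m=hull(np.load(f'pics/{n}_coral_tin.npy'));ci=ld(n)
    k=np.argwhere(m>0).mean(0)[::-1]
    print(n,ray(*k,ci,30).round(1),ci['origin'].round(1),fit([(m,ci)],40,[365,-147,14],0,fixed=lambda p:[p[0],p[1],0,p[2]],steps=(10,10,8)))
E
python3 go.py 365 -147 8 14.3
```

```text
k1 [ 367.  -146.2   30. ] [ 361.3 -147.3  349.5] (array([ 362.96023461, -147.12979216,   14.06204211]), np.float64(0.03534656763076782))
nwrist [ 365.1 -146.5   30. ] [ 430.8 -129.8  397.3] (array([ 363.07239307, -146.73666459,   14.41665436]), np.float64(0.04937148094177246))
nside [ 359.6 -153.5   30. ] [ 282.9 -446.1  629.2] (array([ 364.00243057, -147.67556796,   14.11201461]), np.float64(0.02733933925628662))
t 33.5 pos [ 363.1 -147.8  230.9] yaw 14.39 tool delta mm [ 2.200e+00 -2.000e-01  2.229e+02] spin 0.1 F [ 0.6  0.4 -0.4] w 0.2 0.0
```

send_rows:
  deltas:
    - {"grip":-1,"tx":0,"ty":-0.0005,"tz":0.03,"spin":0}
    - {"grip":-1,"tx":0,"ty":-0.0005,"tz":0.06,"spin":0}
    - {"grip":-1,"tx":0,"ty":-0.0005,"tz":0.09,"spin":0}
    - {"grip":-1,"tx":0,"ty":-0.0005,"tz":0.12,"spin":0}
    - {"grip":-1,"tx":0,"ty":-0.0005,"tz":0.15,"spin":0}
    - {"grip":-1,"tx":0,"ty":-0.0005,"tz":0.17,"spin":0}
    - {"grip":-1,"tx":0,"ty":-0.0005,"tz":0.17,"spin":0}
    - {"grip":-1,"tx":0,"ty":-0.0005,"tz":0.17,"spin":0}

```text
time: 34.3
position: [363.2, -147.5, 61.7]
orientation: [[0.969, 0.249, -0.0], [0.249, -0.969, -0.0], [-0.0, 0.0, -1.0]]
contact_force: [0.6, -0.1, -0.2]
width: 85.5
finger_force: 0.0
```

send_rows:
  deltas:
    - {"grip":-1,"tx":0,"ty":0,"tz":0.02,"spin":0}
    - {"grip":-1,"tx":0,"ty":0,"tz":0.04,"spin":0}
    - {"grip":-1,"tx":0,"ty":0,"tz":0.05,"spin":0}
    - {"grip":-1,"tx":0,"ty":0,"tz":0.053,"spin":0}
    - {"grip":-1,"tx":0,"ty":0,"tz":0.053,"spin":0}
    - {"grip":-1,"tx":0,"ty":0,"tz":0.053,"spin":0}

```text
time: 34.9
position: [364.1, -148.0, 9.5]
orientation: [[0.969, 0.249, 0.002], [0.249, -0.969, -0.001], [0.002, 0.002, -1.0]]
contact_force: [-1.1, -0.0, 0.4]
width: 85.4
finger_force: 0.0
```

```bash
python3 go.py 363.3 -147.2 5 14.2
```

```text
t 34.9 pos [ 364.1 -148.     9.5] yaw 14.39 tool delta mm [-0.6 -1.   4.5] spin 0.2 F [-1.1 -0.   0.4] w 85.4 0.0
```

send_rows:
  deltas:
    - {"grip":-1,"tx":0,"ty":-0.0005,"tz":0.005,"spin":0}
    - {"grip":-0.4,"tx":0,"ty":-0.0005,"tz":0.006,"spin":0}
    - {"grip":-0.4,"tx":0,"ty":-0.0005,"tz":0.006,"spin":0}
    - {"grip":-0.2,"tx":0,"ty":-0.0005,"tz":0.006,"spin":0}
    - {"grip":0,"tx":0,"ty":-0.0005,"tz":0.006,"spin":0}
  squeeze: 40

```text
time: 35.4
position: [363.2, -147.1, 2.7]
orientation: [[0.969, 0.249, 0.0], [0.249, -0.969, -0.001], [0.0, 0.001, -1.0]]
contact_force: [-0.6, -0.5, 2.8]
width: 58.5
finger_force: 44.0
```

send_rows:
  deltas:
    - {"grip":0.2,"tx":0,"ty":0,"tz":0,"spin":0}
    - {"grip":0.2,"tx":0,"ty":0,"tz":0,"spin":0}

```text
time: 35.6
position: [363.2, -147.1, 2.7]
orientation: [[0.969, 0.249, 0.0], [0.249, -0.969, -0.001], [0.0, 0.001, -1.0]]
contact_force: [-0.5, 0.6, 4.3]
width: 58.7
finger_force: 44.2
```

Gripped this time. Lift with the higher grip target.

send_rows:
  deltas:
    - {"grip":1,"tx":0,"ty":0,"tz":0,"spin":0}
    - {"grip":1,"tx":0,"ty":0,"tz":-0.005,"spin":0}
    - {"grip":1,"tx":0,"ty":0,"tz":-0.02,"spin":0}
    - {"grip":1,"tx":0,"ty":0,"tz":-0.05,"spin":0}
    - {"grip":1,"tx":0,"ty":0,"tz":-0.085,"spin":0}
    - {"grip":1,"tx":0,"ty":0,"tz":-0.12,"spin":0}
    - {"grip":1,"tx":0,"ty":0,"tz":-0.155,"spin":0}
    - {"grip":1,"tx":0,"ty":0,"tz":-0.18,"spin":0}
    - {"grip":1,"tx":0,"ty":0,"tz":-0.19,"spin":0}
    - {"grip":1,"tx":0,"ty":0,"tz":-0.19,"spin":0}

```text
time: 36.6
position: [363.4, -147.0, 192.7]
orientation: [[0.969, 0.249, 0.001], [0.249, -0.969, -0.001], [0.001, 0.001, -1.0]]
contact_force: [-0.1, 0.5, -4.0]
width: 58.4
finger_force: 44.4
```

```bash
python3 go.py 534.3 230.1 160 14.4
```

```text
t 36.6 pos [ 363.4 -147.   192.7] yaw 14.4 tool delta mm [ 259.3 -322.8   32.7] spin -0.0 F [-0.1  0.5 -4. ] w 58.4 44.41677510738373
```

send_rows:
  deltas:
    - {"grip":1,"tx":0.02,"ty":-0.025,"tz":0,"spin":0}
    - {"grip":1,"tx":0.048,"ty":-0.06,"tz":0,"spin":0}
    - {"grip":1,"tx":0.078,"ty":-0.097,"tz":0,"spin":0}
    - {"grip":1,"tx":0.108,"ty":-0.135,"tz":0,"spin":0}
    - {"grip":1,"tx":0.138,"ty":-0.172,"tz":0,"spin":0}
    - {"grip":1,"tx":0.168,"ty":-0.209,"tz":0,"spin":0}
    - {"grip":1,"tx":0.198,"ty":-0.247,"tz":0,"spin":0}
    - {"grip":1,"tx":0.225,"ty":-0.28,"tz":0,"spin":0}
    - {"grip":1,"tx":0.246,"ty":-0.307,"tz":0,"spin":0}
    - {"grip":1,"tx":0.2593,"ty":-0.3228,"tz":0,"spin":0}

```text
time: 37.6
position: [532.9, 232.6, 187.9]
orientation: [[0.968, 0.251, -0.006], [0.251, -0.968, -0.001], [-0.006, -0.0, -1.0]]
contact_force: [-0.4, -0.7, -2.7]
width: 58.2
finger_force: 44.5
```

send_rows:
  deltas:
    - {"grip":1,"tx":0,"ty":0,"tz":0,"spin":0}
    - {"grip":1,"tx":0,"ty":0,"tz":0.01,"spin":0}
    - {"grip":1,"tx":0,"ty":0,"tz":0.025,"spin":0}
    - {"grip":1,"tx":0,"ty":0,"tz":0.04,"spin":0}
    - {"grip":1,"tx":0,"ty":0,"tz":0.045,"spin":0}
    - {"grip":1,"tx":0,"ty":0,"tz":0.045,"spin":0}
    - {"grip":1,"tx":0,"ty":0,"tz":0.045,"spin":0}

```text
time: 38.3
position: [534.0, 229.9, 147.5]
orientation: [[0.969, 0.248, 0.0], [0.248, -0.969, 0.0], [0.0, 0.0, -1.0]]
contact_force: [0.2, 0.2, -3.3]
width: 58.8
finger_force: 44.5
```

```bash
python3 go.py 534.3 230.1 130 14.4;python3 - <<'E'
from rel import *
V,G=measure('c1','coral_tin',40,('side','scene'))
for m,ci,c in V: print(c,xy(m,ci,40,144),fit5([(m,ci,c)],40,[534,230,144,14,0]))
E
```

```text
t 38.3 pos [534.  229.9 147.5] yaw 14.36 tool delta mm [ 0.3 -0.1 17.5] spin -0.0 F [ 0.2  0.2 -3.3] w 58.8 44.545796513557434
coral_tin [(0.89, [130.2, 105.8, 67.8, 48.1])]
grey_tin []
coral_tin [(0.88, [365.0, 115.6, 63.0, 48.3])]
grey_tin [(0.74, [362.8, 163.7, 54.0, 39.0])]
side (array([534.98974609, 231.59667969]), np.float64(0.0884125828742981)) (array([533.8, 230.6, 143.1,  18.1,  -4.9]), np.float64(0.078))
scene (array([530.07275391, 230.35644531]), np.float64(0.06777089834213257)) (array([533.8, 229.6, 145.7,  12.4,   3.5]), np.float64(0.06))
```

Aligned over the stack. I'll lower to just above, then feel down.

send_rows:
  deltas:
    - {"grip":1,"tx":0,"ty":0,"tz":0.005,"spin":0}
    - {"grip":1,"tx":0,"ty":0,"tz":0.01,"spin":0}
    - {"grip":1,"tx":0.0003,"ty":0,"tz":0.014,"spin":0}
    - {"grip":1,"tx":0.0003,"ty":0,"tz":0.017,"spin":0}
    - {"grip":1,"tx":0.0003,"ty":0,"tz":0.017,"spin":0}

```text
time: 39.1
position: [533.7, 230.1, 129.2]
orientation: [[0.969, 0.249, -0.002], [0.249, -0.969, -0.001], [-0.002, 0.0, -1.0]]
contact_force: [0.4, 0.1, -3.0]
width: 58.6
finger_force: 44.6
```

send_rows:
  deltas:
    - {"grip":1,"tx":0,"ty":0,"tz":0.001,"spin":0}
    - {"grip":1,"tx":0,"ty":0,"tz":0.002,"spin":0}
    - {"grip":1,"tx":0,"ty":0,"tz":0.002,"spin":0}

```text
time: 39.4
position: [534.3, 230.3, 128.3]
orientation: [[0.969, 0.249, 0.0], [0.249, -0.969, -0.0], [0.0, 0.0, -1.0]]
contact_force: [-0.4, 0.3, -2.5]
width: 58.6
finger_force: 44.6
```

send_rows:
  deltas:
    - {"grip":1,"tx":0,"ty":0,"tz":0.001,"spin":0}
    - {"grip":1,"tx":0,"ty":0,"tz":0.002,"spin":0}
    - {"grip":1,"tx":0,"ty":0,"tz":0.002,"spin":0}

```text
time: 39.7
position: [534.1, 230.2, 126.1]
orientation: [[0.969, 0.249, -0.0], [0.249, -0.969, -0.0], [-0.0, 0.0, -1.0]]
contact_force: [0.7, 0.8, -3.0]
width: 58.5
finger_force: 44.6
```

send_rows:
  deltas:
    - {"grip":1,"tx":0,"ty":0,"tz":0.001,"spin":0}
    - {"grip":1,"tx":0,"ty":0,"tz":0.002,"spin":0}
    - {"grip":1,"tx":0,"ty":0,"tz":0.002,"spin":0}

```text
time: 40.0
position: [534.4, 230.3, 125.1]
orientation: [[0.969, 0.249, 0.001], [0.249, -0.969, 0.0], [0.001, 0.0, -1.0]]
contact_force: [-0.7, -0.8, 1.3]
width: 58.6
finger_force: 45.0
```

send_rows:
  deltas:
    - {"grip":1,"tx":0,"ty":0,"tz":0.001,"spin":0}
    - {"grip":1,"tx":0,"ty":0,"tz":0.001,"spin":0}

```text
time: 40.2
position: [534.4, 230.4, 124.4]
orientation: [[0.969, 0.249, 0.001], [0.249, -0.969, 0.0], [0.001, 0.0, -1.0]]
contact_force: [-2.0, -1.4, 3.4]
width: 58.9
finger_force: 45.3
```

Touched down at about 6 N. Ease off, open, retreat and verify.

send_rows:
  deltas:
    - {"grip":1,"tx":0,"ty":0,"tz":-0.001,"spin":0}
    - {"grip":-1,"tx":0,"ty":0,"tz":-0.001,"spin":0}
    - {"grip":-1,"tx":0,"ty":0,"tz":-0.001,"spin":0}
    - {"grip":-1,"tx":0,"ty":0,"tz":-0.001,"spin":0}
    - {"grip":-1,"tx":0,"ty":0,"tz":-0.001,"spin":0}
    - {"grip":-1,"tx":0,"ty":0,"tz":-0.02,"spin":0}
    - {"grip":-1,"tx":0,"ty":0,"tz":-0.06,"spin":0}
    - {"grip":-1,"tx":-0.03,"ty":0,"tz":-0.1,"spin":0}
    - {"grip":-1,"tx":-0.07,"ty":0,"tz":-0.13,"spin":0}
    - {"grip":-1,"tx":-0.1,"ty":0,"tz":-0.15,"spin":0}

```text
time: 41.2
position: [436.6, 205.3, 276.4]
orientation: [[0.969, 0.249, 0.004], [0.249, -0.969, 0.001], [0.004, -0.0, -1.0]]
contact_force: [0.2, 1.0, 0.2]
width: 85.5
finger_force: 0.0
```

send_rows:
  deltas:
    - {"grip":-1,"tx":0,"ty":0,"tz":0,"spin":0}
    - {"grip":-1,"tx":0,"ty":0,"tz":0,"spin":0}
    - {"grip":-1,"tx":0,"ty":0,"tz":0,"spin":0}

```text
time: 41.5
position: [437.5, 205.4, 271.7]
orientation: [[0.969, 0.248, -0.002], [0.248, -0.969, -0.001], [-0.002, 0.0, -1.0]]
contact_force: [-0.3, -0.4, -0.0]
width: 85.6
finger_force: 0.0
```

```bash
python3 - <<'E'
from rel import *
for c in('wrist','side','scene'):
    s,ci,im,M=look('e'+c,['coral_tin','blue_tin'],c)
    for l,h,Z in(('coral_tin',40,123.5),('blue_tin',48,75.5)):
        if l in M and not(c=='wrist' and l=='blue_tin'):
            m=hull(M[l]);r=fit([(m,ci)],h,[534,230,14],0,fixed=lambda p:[p[0],p[1],Z,p[2]],steps=(8,8,8));print(c,l,r[0].round(1),round(r[1],3))
print(robot.read_state()['contact_force'].round(1),robot.read_state()['time'])
E
```

```text
coral_tin [(0.68, [245.7, 6.4, 71.9, 150.4])]
blue_tin []
wrist coral_tin [534.  230.8  14.3] 0.02
coral_tin [(0.91, [132.7, 108.8, 66.3, 52.7]), (0.52, [142.6, 151.9, 62.4, 39.1])]
blue_tin [(0.77, [137.6, 140.0, 68.9, 40.0])]
side coral_tin [534.5 228.5  13.7] 0.032
side blue_tin [534.3 225.6  16. ] 0.237
coral_tin [(0.75, [363.6, 120.0, 64.8, 52.7])]
blue_tin [(0.63, [361.3, 144.6, 62.6, 47.4])]
scene coral_tin [532.3 230.4  14.1] 0.026
scene blue_tin [534.6 228.8  14.6] 0.254
[-0.9  0.1 -0.3] 41.95
```

```bash
python3 -c "
from rig import robot
print(robot.finish_job())"
```

```text
the job is handed in; nothing more can be done
None
```

I stacked both tins flat on the riser, blue first and coral on top, and handed the job in at 42 s with the gripper clear. By the camera fits the edges are flush to about 1–2 mm; on the way I rested the coral tin on the counter to flatten it, and one grip on it there missed without moving it.

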